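# Demagnetise the loose clamp blocks

### The arm

A 6-joint arm with a two-finger parallel gripper is mounted at the origin on a cart in front of the work surface, level with it; the furniture and walls round the work are solid. World frame = base frame: x ahead of the robot, y to its left, z up, the work surface at z = 0. Lengths are in m, angles in rad, forces in N, time in s.
With the tool pointing down it reaches from about 0.375 to 0.925 m from the base axis. Payload 5.7 kg.
Tool frame: the origin (TCP) lies on the centre line of the jaws, within the pads' length; the fingertips stand 22 mm ahead of it and the grasp point (between the pads) lies 3 mm ahead of it; z points along the fingers, y is the line along which they close (so a half turn about z gives the same grasp; the last joint's range is limited). The gripper opens to 88 mm and grips with 3 to 60 N. Pads are 20 mm wide; open, the fingers measure 115 mm over their backs; the gripper's body (75 mm by 178 mm) begins 61 mm behind the grasp point.
Start: joints at [-1.299, 0.359, 1.51, -0, 1.272, -0.115], TCP at [0.226, -0.556, 0.245] pointing down, gripper open.
Joint ranges: [-2.97, 2.97], [-1.01, 2.36], [0.21, 2.38], [-0.96, 4.11], [0.2, 2.71], [-2.98, 2.98]. Speed limits (rad/s): [2.39, 2.39, 3.14, 3.14, 3.14, 3.14].

### API

Orientations are given as a rotation vector (axis times angle).
In Python, from rig import * gives the robot as it stands.
- The arm moves only by the tool move_arm, never from a script. Its argument "moves" is a list of rows, each an object of numbers: "x", "y", "z": the shift along the tool's x, y, z in units of 40 mm (1.0 is 40 mm); "turn": the turn about the tool's z in units of 5 degrees (1.0 is 5 degrees). In form: [{"x": .., "y": .., "z": .., "turn": ..}, ...]. A call has 1 to 10 rows; each row is the pose to reach, as a shift and turn from the pose commanded when the call began, along the tool's axes at that moment; what a row does not reach only later rows make up. A row lasts 1/10 s, in which the tool goes at most 50 mm and 8.59 degrees, less where a joint would pass 70% of its speed; a pose out of reach is approached as far as the arm can. A call with a gripper value outside its range is refused whole. "gripper" is the closure, from -1 (fully open) to 1 (shut), so that 0 is half open, set as the call begins (left out, the last holds). The fingers move at their own pace and stop on an object; the grip force is fixed at half the most. Time passes only in rows, so rows that repeat a pose let the fingers close. It gives the time, the measured TCP pose, the force, the opening and the grip force at its end, in the units of the state.
- observe(): the state, without advancing time (a new reading comes with each control period).
- get_image(name): name is "side" or "top"; returns the picture (420x560x3 uint8, red, green, blue); there is no depth.
- camera_info(name): a dict with "fovy" (degrees; the focal length in pixels is half the picture's height over the tangent of half this angle, whatever the lens; pixels are square), "cx", "cy" (the principal point, pixels), "D" ([k1, k2, p1, p2, k3] as OpenCV has them; the pictures are not rectified), "cam_to_world" (4x4, takes a point from camera to world coordinates). Camera axes: x right, y down, z forward; pixel columns grow to the right and rows downward; lengths in m; the calibration is good to about 2 mm. A picture is of the moment at which its call begins. camera_info takes no time and is no camera call.
- hand_in(): hands the job in; it is judged then, once.
The state is a dict: "time": time; "joint_pos": joint angles; "joint_velocities": joint speeds; "joint_efforts": joint torques, N m; "tool_pos": TCP position; "tcp_rot": TCP orientation; "wrist_force": force on the tool from outside, world axes, zero at the start; "ft_torque": the same for the moment, N m; "finger_gap": opening from 0.0 (shut) to 1.0 (fully open); "gripper_force": force on a finger pad.
Only numpy, scipy, OpenCV 4.12 (cv2) and the standard library are available. Lean on these libraries where they do the work, as an engineer would, in place of code of your own. Each camera call takes 0.05 s, during which the arm holds its last target. There are 200 camera calls.

### The job

Demagnetise the clamp blocks that lie loose on the bench: lay each one flat and lengthwise in a pocket of its own on the coil plate, and raise the display lid of the control box to 105 degrees (15 degrees past upright), where it must stay. With everything loaded, flip the guard inside the box up until it stays open by itself, press the start button beneath it fully down, and shut the guard again. Only then move the blocks from the plate into the blue bin at the left end of the bench; leave the display up and the spare casting behind the box where it is.

Things in the scene. Friction and masses are not known exactly. Their poses are not given: they have to be found in the camera images.
- block_a_mid (a point): centre (13 mm above its underside, midway along) of a loose dark brown clamp block with steel jaw and spring clip, 26x58x22 mm (x width, y length, z height); flat topped. Its y axis is its long axis. It starts flat on the bench, jaw side up, and is gripped across its 24 mm width, middle, low down (10 mm high sides in the middle, 16 mm at the ends). May be absent.
- block_b_mid (a point): centre (13 mm above its underside, midway along) of a loose dark brown clamp block with steel jaw and spring clip, 26x62x28 mm (x width, y length, z height); with a small light post at its +y end. Its y axis is its long axis. It starts flat on the bench, jaw side up, and is gripped across its 24 mm width, middle, low down (10 mm high sides in the middle, 16 mm at the ends). May be absent.
- block_c_mid (a point): centre (13 mm above its underside, midway along) of a loose dark brown clamp block with steel jaw and spring clip, 26x64x29 mm (x width, y length, z height); with a small light post at its +y end. Its y axis is its long axis. It starts flat on the bench, jaw side up, and is gripped across its 24 mm width, middle, low down (10 mm high sides in the middle, 16 mm at the ends). May be absent.
- coil_plate: coil plate, grey block with aluminium face, fixed, 108 (x) x 172 (y) mm, face 35 mm above the bench; origin at the centre of its underside, x along its pockets (to the left), z up. Grey ribs 9 mm high form three pockets side by side, each 76 mm long (x), 34 mm wide (y), 58 mm apart. Ribs stand only at the outer 18 mm of each pocket side: the middle 40 mm is open for the fingers.
- pocket0 (a point): middle of the floor of pocket 0 of the coil plate (35 mm above the bench), axes as the plate's; pocket 0 is at the plate's +y side (the robot's side), 2 at its -y side (away from the robot). Any pocket will do for any block
- pocket1 (a point): middle of the floor of pocket 1 of the coil plate (35 mm above the bench), axes as the plate's; pocket 0 is at the plate's +y side (the robot's side), 2 at its -y side (away from the robot). Any pocket will do for any block
- pocket2 (a point): middle of the floor of pocket 2 of the coil plate (35 mm above the bench), axes as the plate's; pocket 0 is at the plate's +y side (the robot's side), 2 at its -y side (away from the robot). Any pocket will do for any block
- control_box: grey control box, fixed, 170 (x) x 160 (y) x 65 mm, open at the top under the display lid, walls 6 mm, its dark deck 16 mm above the bench; origin at the centre of its underside, x away from the robot, z up
- display (a joint): display lid of the control box, in rad: 0 shut (lying on the box, it covers deck and guard), 1.571 upright, stop at 2.3; wanted 1.833 (105 degrees). The hinge runs along the box's y at the rear top edge. The lid is 166 mm long, 16 mm thick; it is stiff and stays where it is left; about 6 N at the handle moves it
- display_hinge (a point): a point on the lid's hinge axis, midway, 65 mm above the bench; turns with the lid
- display_grip (a point): middle of the bar of the black bow handle on the lid's outer face; with the lid shut it lies 135 mm nearer the robot than the hinge (box -x) and 45 mm above it, and it swings with the lid. The bar is 60 mm long, square to the hinge, 12 mm wide (box y) and 10 mm thick, with a 26 mm clear gap to the lid; pinched across its width it can turn between the fingers as the lid swings
- guard (a joint): aluminium guard over the start button, in rad: 0 shut, stop at 1.85. It swings freely about an axis along the box's y at its far end: let go below about 1.3 it falls shut, beyond that it falls open and stays at its stop
- guard_hinge (a point): a point on the guard's hinge axis, midway, 34 mm above the bench; turns with the guard
- guard_grip (a point): point between the guard's sides near its free end; with the guard shut it lies 56 mm nearer the robot than the hinge and 9 mm above it. The guard is an inverted tray 40 mm wide (box y), 72 mm long, 28 mm high (30 to 58 mm above the bench); pinched across its 40 mm it can turn between the fingers
- start (a joint): start button, in m: 0 out, 0.006 fully down; springs back; 5 N presses it down
- start_top (a point): centre of the top of the black round start button, 25 mm across, 44 mm above the bench, facing up, under the guard, 36 mm nearer the robot than the guard's hinge
- bin: blue open parts bin at the left end of the bench, fixed, on a 5 mm card, outside 118 (x) x 203 (y) x 82 mm high, its long side pointing away from the robot, floor 8 mm up, inside about 95 x 170 mm at the floor, where a few small clips lie that stay; origin at the centre of its underside
- casting_mid (a point): centre of the spare light-metal casting, 60x110x28 mm, loose behind the control box: leave it

How it is judged:
By the outcome, as a careful person would: the job done as asked, in the order asked, and still so for the second after the job is handed in, with the robot touching nothing.
Of block_a, block_b, block_c only 2 to 3 are there at a start; the rules pass over those that are not, and their reading is None.
At some moment in a run one of block_a, block_b, block_c may be knocked a few centimetres aside while the robot is not near it.
Once in a run the grip may slacken for a moment while it holds something.
It also fails if it takes over 210 s, if anything falls off the work surface, if the arm or the gripper's body presses on something with over 40 N, if the wrist force passes 120 N, or if a joint passes its speed limit or range.

## Working session

There is one attempt and no reset: what is moved stays moved. The work goes in short steps, Python scripts to look and compute and a tool call to move; the robot and the scene stay as the last step left them, time stands still between calls to the robot, and variables do not carry over. Pictures are saved under pics/ and viewed, at most 14 in all, crops included, and the job is handed in when it is done.

Besides the shell and the picture viewer there is one more tool, called after ">>>" as name(argument=value, ...) on one line, values as JSON. move_arm: Moves the arm, as the interface text tells. Its arguments: {"type":"object","properties":{"moves":{"type":"array"},"gripper":{"type":"number"}},"required":["moves"]}

```bash
ls; mkdir -p pics; python3 - <<'E'
from rig import *
import cv2
s=observe();print({k:(s[k]) for k in('time','tool_pos','tcp_rot','finger_gap')})
for n in('top','side'):
    im=get_image(n);cv2.imwrite(f'pics/{n}0.png',im[:,:,::-1]);c=camera_info(n);print(n,c)
E
```

```text
pics
{'time': 0.0, 'tool_pos': array([ 0.22612489, -0.55502908,  0.2438178 ]), 'tcp_rot': array([-3.08121047e+00, -6.03398491e-01,  2.28013943e-04]), 'finger_gap': 1.000294303031253}
top {'fovy': 50.53285885705039, 'cx': 272.5311892856194, 'cy': 210.35718337477456, 'D': array([-0.14308169,  0.        ,  0.        ,  0.        ,  0.        ]), 'cam_to_world': array([[-0.01432098, -0.99819781,  0.05827564,  0.49080017],
       [-0.99981046,  0.01506417,  0.0123337 ,  0.01898081],
       [-0.01318935, -0.05808796, -0.99822434,  1.43843638],
       [ 0.        ,  0.        ,  0.        ,  1.        ]])}
side {'fovy': 46.86355481105584, 'cx': 272.5874766387423, 'cy': 210.5066830727453, 'D': array([-0.14314301,  0.        ,  0.        ,  0.        ,  0.        ]), 'cam_to_world': array([[-0.98943534, -0.05235382,  0.13519167,  0.43630786],
       [-0.14437375,  0.44065757, -0.88598935,  1.09780115],
       [-0.0131883 , -0.8961473 , -0.44356069,  0.6354106 ],
       [ 0.        ,  0.        ,  0.        ,  1.        ]])}
```

View pics/top0.png

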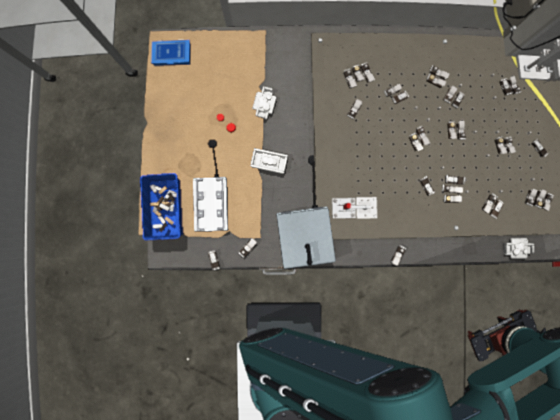

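View pics/side0.png

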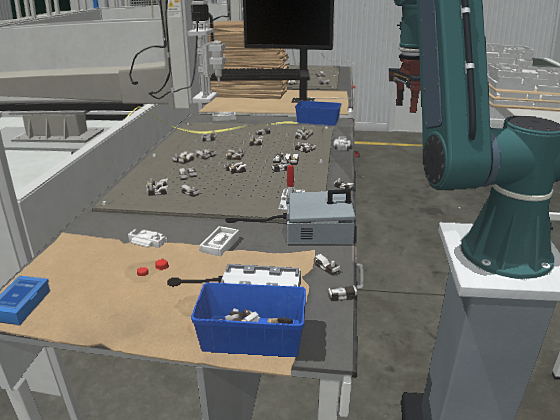

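Top view: bin at (162,207), coil plate at (210,204), control box at (305,237), and loose blocks at about (213,259), (248,247) and (399,255). I'll enlarge those.

```bash
cat > h.py <<'E'
from rig import *
import cv2, numpy as np
from scipy.spatial.transform import Rotation as R
def K(n):
    c=camera_info(n);f=210/np.tan(np.radians(c['fovy'])/2)
    return np.array([[f,0,c['cx']],[0,f,c['cy']],[0,0,1]]),c['D'],c['cam_to_world']
def w(n,uv,z):
    k,D,T=K(n)
    p=cv2.undistortPoints(np.array(uv,float).reshape(-1,1,2),k,D).reshape(-1,2)
    d=np.c_[p,np.ones(len(p))]@T[:3,:3].T; o=T[:3,3]
    return o+d*((np.reshape(z,(-1,1))-o[2])/d[:,2:])
def px(n,P):
    k,D,T=K(n);W=np.linalg.inv(T)
    return cv2.projectPoints(np.array(P,float).reshape(-1,1,3),cv2.Rodrigues(W[:3,:3])[0],W[:3,3],k,D)[0].reshape(-1,2)
def crop(n,box,s,out,im=None):
    im=get_image(n) if im is None else im
    x0,y0,x1,y1=box
    cv2.imwrite('pics/'+out,cv2.resize(im[y0:y1,x0:x1,::-1],None,fx=s,fy=s,interpolation=cv2.INTER_CUBIC))
def st():
    s=observe();r=R.from_rotvec(s['tcp_rot']).as_matrix()
    print('t',round(s['time'],2),'tcp',s['tool_pos'].round(4),'x',r[:,0].round(3),'z',r[:,2].round(3),'gap',round(s['finger_gap']*88,1),'f',np.round(s['wrist_force'],1),'q',np.round(s['joint_pos'],2))
def to(P,z=None):
    "tool-frame shift (units 40mm) to world P"
    s=observe();r=R.from_rotvec(s['tcp_rot'])
    return (r.inv().apply(np.array(P)-s['tool_pos'])/.04).round(2)
E
python3 - <<'E'
from h import *
im=cv2.imread('pics/top0.png')[:,:,::-1]
a=im[165:275,140:280];b=im[200:275,270:420]
A=cv2.resize(a[:,:,::-1],None,fx=5.5,fy=5.5,interpolation=cv2.INTER_CUBIC)
cv2.imwrite('pics/ta.png',A[:600])
crop('top',(270,190,420,280),5,'tb.png',im)
E
```

```text
(no output)
```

View pics/ta.png

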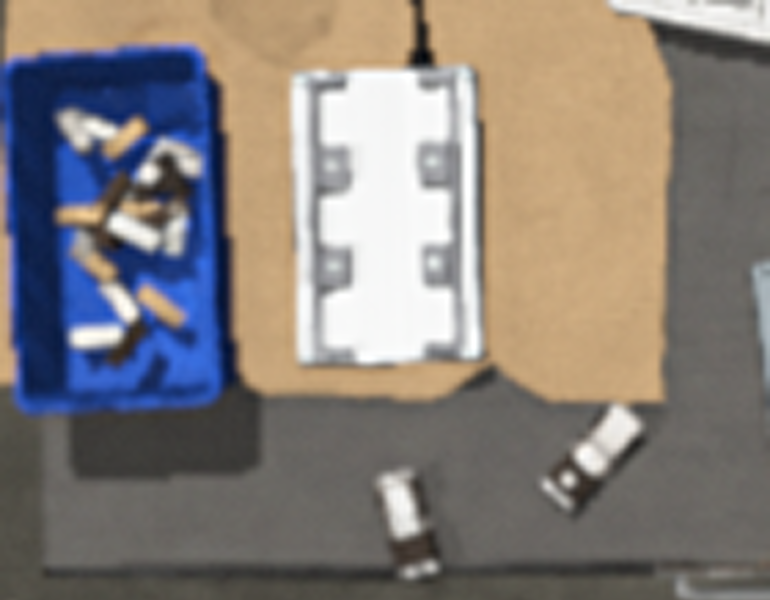

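View pics/tb.png

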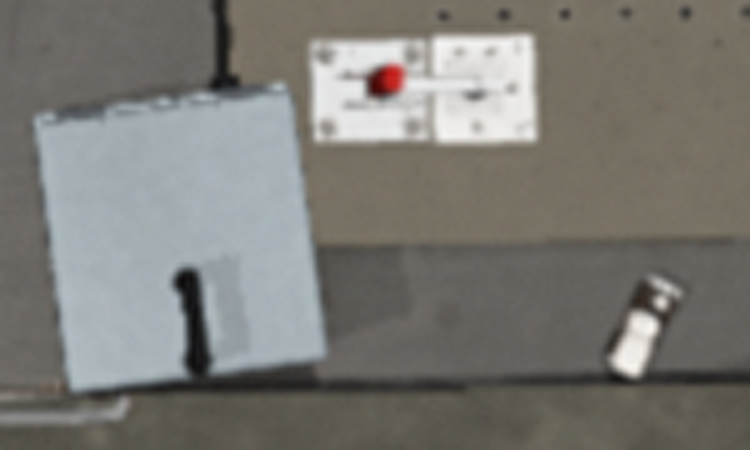

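Three blocks are present. The leftmost has a flat top and the other two carry posts. In ta.png the block centres are (408,524) and (594,458), and the plate ribs are at (335,168), (333,267), (437,163) and (440,265). In tb.png the third block is at (645,327), the lid corners are (35,115), (290,85), (325,355) and (72,390), and the handle runs (185,275) to (200,370).

```bash
python3 - <<'E'
from h import *
A=lambda L:(np.array(L,float)+.5)/5.5-.5+[140,165]
B=lambda L:(np.array(L,float)+.5)/5-.5+[270,190]
def ax(a,b): d=a-b; return np.degrees(np.arctan2(d[1],d[0])).round(1)
for nm,f,c,e1,e2 in(('L',A,(408,524),(395,472),(420,575)),('M',A,(594,458),(630,414),(558,500)),('R',B,(645,327),(668,281),(621,373))):
    P=w('top',f([c,e1,e2]),.015); print(nm,P[0].round(4),'ang',ax(P[1],P[2]),'len',np.linalg.norm(P[1]-P[2]).round(3))
r=w('top',A([(335,168),(333,267),(437,163),(440,265)]),.044);print('ribs',r.round(4).tolist(),r.mean(0))
p=w('top',A([(292,72),(473,66),(484,358),(299,363)]),.035);print('plate',p.round(4).tolist(),p.mean(0))
l=w('top',B([(35,115),(290,85),(325,355),(72,390)]),.081);print('lid',l.round(4).tolist(),l.mean(0),ax(l[0],l[3]),ax(l[1],l[2]))
h=w('top',B([(185,275),(200,370)]),.115);print('handle',h.round(4),ax(h[0],h[1]))
b=w('top',A([(8,62),(205,45),(222,400),(20,410)]),.085);print('bin',b.round(4).tolist(),b.mean(0))
s=w('side',[(325,263),(343,293),(335,195)],[.02,.015,.115]);print('side',s.round(4))
st()
E
```

```text
L [0.4179 0.2271 0.015 ] ang 13.1 len 0.062
M [0.455 0.118 0.015] ang -40.7 len 0.065
R [ 0.4239 -0.3669  0.015 ] ang -28.8 len 0.067
ribs [[0.6239, 0.2635, 0.044], [0.5669, 0.2649, 0.044], [0.6258, 0.2044, 0.044], [0.5671, 0.2031, 0.044]] [0.59591285 0.23397264 0.044     ]
plate [[0.6813, 0.2902, 0.035], [0.6827, 0.1843, 0.035], [0.5137, 0.1793, 0.035], [0.5122, 0.2866, 0.035]] [0.59746494 0.23511797 0.035     ]
lid [[0.563, 0.0234, 0.081], [0.579, -0.1329, 0.081], [0.414, -0.151, 0.081], [0.3952, 0.0034, 0.081]] [ 0.48780152 -0.06428168  0.081     ] 6.8 6.3
handle [[ 0.4647 -0.0643  0.115 ]
 [ 0.4083 -0.0723  0.115 ]] 8.0
bin [[0.6837, 0.4439, 0.085], [0.6908, 0.3301, 0.085], [0.4913, 0.3207, 0.085], [0.4868, 0.4362, 0.085]] [0.58815097 0.38274395 0.085     ]
side [[ 0.4614  0.1291  0.02  ]
 [ 0.417   0.2368  0.015 ]
 [ 0.4477 -0.0502  0.115 ]]
t 0.1 tcp [ 0.2262 -0.5551  0.2439] x [0.926 0.377 0.   ] z [-0.     0.002 -1.   ] gap 88.1 f [-0.4  1.2  0.5] q [-1.3   0.36  1.51  0.    1.27 -0.12]
```

>>> move_arm(moves=[{"x": 6.35, "y": -2.5, "z": 2.5, "turn": 10.2}, {"x": 6.35, "y": -2.5, "z": 2.5, "turn": 10.2}, {"x": 6.35, "y": -2.5, "z": 2.5, "turn": 10.2}, {"x": 6.35, "y": -2.5, "z": 2.5, "turn": 10.2}, {"x": 6.35, "y": -2.5, "z": 2.5, "turn": 10.2}, {"x": 6.35, "y": -2.5, "z": 2.5, "turn": 10.2}, {"x": 6.35, "y": -2.5, "z": 2.5, "turn": 10.2}, {"x": 6.35, "y": -2.5, "z": 3.1, "turn": 10.2}, {"x": 6.35, "y": -2.5, "z": 3.1, "turn": 10.2}, {"x": 6.35, "y": -2.5, "z": 3.1, "turn": 10.2}], gripper=-0.4)

```text
time: 1.1
tool_pos: [0.4233, -0.3668, 0.1203]
tcp_rot: [-3.042, 0.782, 0.003]
wrist_force: [0.4, -0.0, 0.8]
finger_gap: 0.699
gripper_force: 0.0
```

```bash
python3 - <<'E'
from h import *
st(); im=get_image('side');st();print(to([.4239,-.3669,.024]))
print(px('side',[[.4239,-.3669,.015]]))
im2=get_image('top')
a=cv2.resize(im[130:230,280:400],None,fx=4,fy=4);b=cv2.resize(im2[200:300,340:440],None,fx=4,fy=4)
cv2.imwrite('pics/r1.png',np.hstack([a,b])[:,:,::-1])
E
```

```text
t 1.1 tcp [ 0.4233 -0.3668  0.1203] x [ 0.876 -0.482 -0.002] z [-0.001  0.002 -1.   ] gap 61.5 f [ 0.4 -0.   0.8] q [-0.84  0.45  1.73  0.    0.97  1.24]
t 1.15 tcp [ 0.4237 -0.3674  0.1209] x [ 0.876 -0.483 -0.   ] z [-0.  0. -1.] gap 61.4 f [0.9 0.3 0. ] q [-0.84  0.44  1.73  0.    0.97  1.24]
[-0.   -0.01  2.42]
[[343.85377266 183.21902556]]
```

View pics/r1.png

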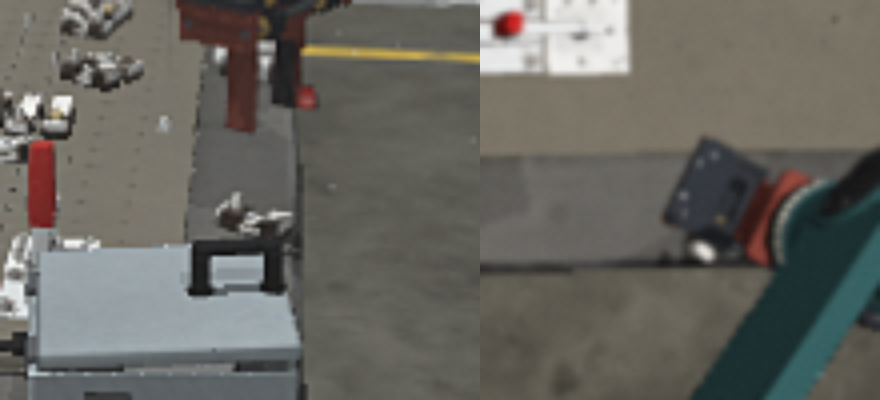

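>>> move_arm(moves=[{"z": 1}, {"z": 1.8}, {"z": 2.2}, {"z": 2.4}, {"z": 2.4}, {"z": 2.4}], gripper=-0.4)

```text
schema error: expected keys x, y, z, turn
```

>>> move_arm(moves=[{"z": 0}, {"z": 0}, {"z": 0}, {"z": 0}, {"z": 0}, {"z": 0}, {"z": 0}, {"z": 0}], gripper=1)

```text
schema error: expected keys x, y, z, turn
```

>>> move_arm(moves=[{"z": -0.5}, {"z": -1}, {"z": -2}, {"z": -3}, {"z": -3.5}, {"z": -3.5}])

```text
schema error: expected keys x, y, z, turn
```

```bash
python3 - <<'E'
from h import *
st();print(to([.654,.2355,.12]))
E
```

```text
t 1.2 tcp [ 0.4239 -0.3678  0.1213] x [ 0.876 -0.483  0.001] z [ 0. -0. -1.] gap 61.9 f [-0.4 -0.5  0.6] q [-0.84  0.44  1.73  0.    0.97  1.24]
[ -2.24 -15.99   0.03]
```

>>> move_arm(moves=[{"x": 0, "y": 0, "z": 1, "turn": 0}, {"x": 0, "y": 0, "z": 1.8, "turn": 0}, {"x": 0, "y": 0, "z": 2.2, "turn": 0}, {"x": 0, "y": 0, "z": 2.42, "turn": 0}, {"x": 0, "y": 0, "z": 2.42, "turn": 0}, {"x": 0, "y": 0, "z": 2.42, "turn": 0}], gripper=-0.4)

```text
time: 1.8
tool_pos: [0.4243, -0.368, 0.0248]
tcp_rot: [3.042, -0.783, 0.002]
wrist_force: [0.8, -0.4, 1.3]
finger_gap: 0.698
gripper_force: 0.0
```

>>> move_arm(moves=[{"x": 0, "y": 0, "z": 0, "turn": 0}, {"x": 0, "y": 0, "z": 0, "turn": 0}, {"x": 0, "y": 0, "z": 0, "turn": 0}, {"x": 0, "y": 0, "z": 0, "turn": 0}, {"x": 0, "y": 0, "z": 0, "turn": 0}, {"x": 0, "y": 0, "z": 0, "turn": 0}, {"x": 0, "y": 0, "z": 0, "turn": 0}, {"x": 0, "y": 0, "z": 0, "turn": 0}], gripper=1)

```text
time: 2.6
tool_pos: [0.4239, -0.3672, 0.024]
tcp_rot: [-3.043, 0.782, -0.0]
wrist_force: [-0.1, 0.9, 4.0]
finger_gap: 0.281
gripper_force: 30.0
```

>>> move_arm(moves=[{"x": 0, "y": 0, "z": -0.5, "turn": 0}, {"x": 0, "y": 0, "z": -1, "turn": 0}, {"x": 0, "y": 0, "z": -2, "turn": 0}, {"x": 0, "y": 0, "z": -3, "turn": 0}, {"x": 0, "y": 0, "z": -4.2, "turn": 0}, {"x": 0, "y": 0, "z": -4.2, "turn": 0}, {"x": 0, "y": 0, "z": -4.2, "turn": 0}], gripper=1)

```text
time: 3.3
tool_pos: [0.4242, -0.3677, 0.1927]
tcp_rot: [3.041, -0.782, 0.003]
wrist_force: [-0.8, 0.5, -0.9]
finger_gap: 0.285
gripper_force: 30.0
```

```bash
python3 - <<'E'
from h import *
st();print(to([.654,.2355,.12]))
E
```

```text
t 3.3 tcp [ 0.4242 -0.3677  0.1927] x [ 0.876 -0.482  0.002] z [ 0.002 -0.002 -1.   ] gap 25.1 f [-0.8  0.5 -0.9] q [-0.84  0.36  1.66 -0.    1.13  1.24]
[ -2.24 -15.98   1.8 ]
```

>>> move_arm(moves=[{"x": -1.1, "y": -8, "z": 0, "turn": -12}, {"x": -1.1, "y": -8, "z": 0, "turn": -12}, {"x": -1.1, "y": -8, "z": 0, "turn": -12}, {"x": -1.1, "y": -8, "z": 0, "turn": -12}, {"x": -1.1, "y": -8, "z": 0, "turn": -12}, {"x": -1.1, "y": -8, "z": 0, "turn": -12}, {"x": -1.1, "y": -8, "z": 0, "turn": -12}, {"x": -1.1, "y": -8, "z": 0, "turn": -12}, {"x": -1.1, "y": -8, "z": 0, "turn": -12}, {"x": -1.1, "y": -8, "z": 0, "turn": -12}], gripper=1)

```text
time: 4.3
tool_pos: [0.5386, -0.0665, 0.1907]
tcp_rot: [-3.027, -0.839, 0.004]
wrist_force: [0.1, -0.9, -0.9]
finger_gap: 0.285
gripper_force: 30.0
```

```bash
python3 - <<'E'
from h import *
st();print(to([.654,.2355,.12]))
E
```

```text
t 4.3 tcp [ 0.5386 -0.0665  0.1907] x [ 0.857  0.515 -0.002] z [-0.002  0.    -1.   ] gap 25.1 f [ 0.1 -0.9 -0.9] q [-0.25  0.33  1.7  -0.    1.11  0.78]
[ 6.37 -4.98  1.76]
```

>>> move_arm(moves=[{"x": 6.37, "y": -4.98, "z": 0.5, "turn": -12.1}, {"x": 6.37, "y": -4.98, "z": 0.5, "turn": -12.1}, {"x": 6.37, "y": -4.98, "z": 0.5, "turn": -12.1}, {"x": 6.37, "y": -4.98, "z": 0.5, "turn": -12.1}, {"x": 6.37, "y": -4.98, "z": 0.5, "turn": -12.1}, {"x": 6.37, "y": -4.98, "z": 0.5, "turn": -12.1}, {"x": 6.37, "y": -4.98, "z": 0.5, "turn": -12.1}, {"x": 6.37, "y": -4.98, "z": 1.5, "turn": -12.1}, {"x": 6.37, "y": -4.98, "z": 1.8, "turn": -12.1}, {"x": 6.37, "y": -4.98, "z": 1.8, "turn": -12.1}], gripper=1)

```text
time: 5.3
tool_pos: [0.6522, 0.2343, 0.1168]
tcp_rot: [-2.19, -2.248, 0.01]
wrist_force: [-0.2, 0.3, 0.1]
finger_gap: 0.288
gripper_force: 30.0
```

```bash
python3 - <<'E'
from h import *
st();print(to([.654,.2355,.0595]))
crop('side',(180,200,340,320),4.5,'p2.png')
E
```

```text
t 5.3 tcp [0.6522 0.2343 0.1168] x [-0.026  1.    -0.002] z [-0.007 -0.002 -1.   ] gap 25.3 f [-0.2  0.3  0.1] q [ 0.25  0.61  1.41 -0.    1.13  0.22]
[0.03 0.05 1.43]
```

View pics/p2.png

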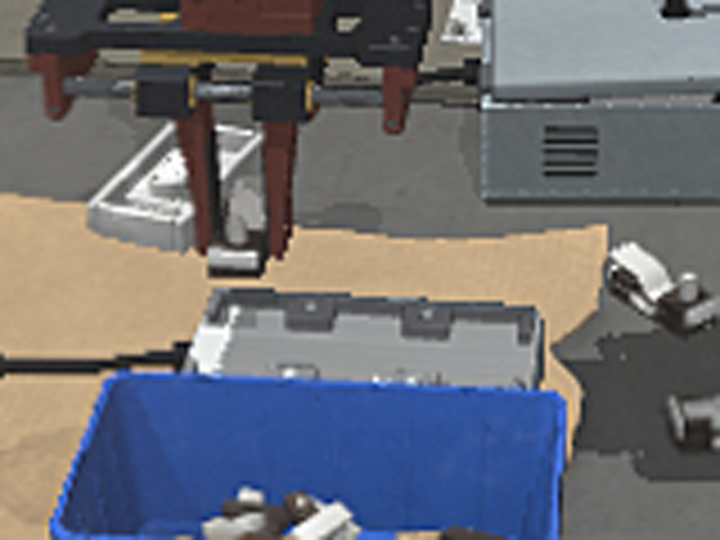

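```bash
python3 - <<'E'
from h import *
f=lambda L:(np.array(L,float)+.5)/4.5-.5+[180,200]
print(w('side',f([(308,304),(425,310),(213,292),(545,308)]),.044).round(4).tolist())
E
```

```text
[[0.6298, 0.2052, 0.044], [0.5714, 0.2032, 0.044], [0.6792, 0.2005, 0.044], [0.5129, 0.1942, 0.044]]
```

>>> move_arm(moves=[{"x": 0.03, "y": 0.06, "z": 0.5, "turn": 0}, {"x": 0.03, "y": 0.06, "z": 0.8, "turn": 0}, {"x": 0.03, "y": 0.06, "z": 1.1, "turn": 0}, {"x": 0.03, "y": 0.06, "z": 1.3, "turn": 0}, {"x": 0.03, "y": 0.06, "z": 1.43, "turn": 0}, {"x": 0.03, "y": 0.06, "z": 1.43, "turn": 0}, {"x": 0.03, "y": 0.06, "z": 1.43, "turn": 0}], gripper=1)

```text
time: 6.05
tool_pos: [0.6571, 0.238, 0.063]
tcp_rot: [2.189, 2.253, 0.001]
wrist_force: [0.4, -0.8, -1.7]
finger_gap: 0.29
gripper_force: 30.0
```

```bash
python3 - <<'E'
from h import *
st();print(to([.6545,.2355,.0595]))
E
```

```text
t 6.05 tcp [0.6571 0.238  0.063 ] x [-0.029  1.     0.   ] z [ 0.  0. -1.] gap 25.5 f [ 0.4 -0.8 -1.7] q [0.25 0.68 1.44 0.   1.03 0.22]
[-0.06 -0.07  0.09]
```

>>> move_arm(moves=[{"x": -0.06, "y": -0.06, "z": 0.0, "turn": 0}, {"x": -0.06, "y": -0.06, "z": 0.08, "turn": 0}, {"x": -0.06, "y": -0.06, "z": 0.08, "turn": 0}, {"x": -0.06, "y": -0.06, "z": 0.08, "turn": 0}], gripper=1)

```text
time: 6.45
tool_pos: [0.6546, 0.2354, 0.0595]
tcp_rot: [-2.189, -2.253, -0.0]
wrist_force: [0.2, 0.2, -1.1]
finger_gap: 0.286
gripper_force: 30.0
```

>>> move_arm(moves=[{"x": 0, "y": 0, "z": 0, "turn": 0}, {"x": 0, "y": 0, "z": 0, "turn": 0}, {"x": 0, "y": 0, "z": 0, "turn": 0}, {"x": 0, "y": 0, "z": 0, "turn": 0}], gripper=0.1)

```text
time: 6.85
tool_pos: [0.6547, 0.2355, 0.0596]
tcp_rot: [-2.189, -2.254, -0.0]
wrist_force: [-0.9, 0.5, 0.2]
finger_gap: 0.449
gripper_force: 0.0
```

>>> move_arm(moves=[{"x": 0, "y": 0, "z": -0.5, "turn": 0}, {"x": 0, "y": 0, "z": -1.5, "turn": 0}, {"x": 0, "y": 0, "z": -2.5, "turn": 0}, {"x": 0, "y": 0, "z": -3.5, "turn": 0}, {"x": 0, "y": 0, "z": -3.5, "turn": 0}, {"x": 0, "y": 0, "z": -3.5, "turn": 0}], gripper=0.1)

```text
time: 7.45
tool_pos: [0.6553, 0.2356, 0.2008]
tcp_rot: [2.188, 2.252, 0.004]
wrist_force: [0.6, 0.1, -0.4]
finger_gap: 0.45
gripper_force: 0.0
```

```bash
python3 - <<'E'
from h import *
st();print(to([.455,.118,.12]))
E
```

```text
t 7.45 tcp [0.6553 0.2356 0.2008] x [-0.029  1.     0.001] z [ 0.003  0.001 -1.   ] gap 39.6 f [ 0.6  0.1 -0.4] q [0.25 0.53 1.33 0.   1.27 0.22]
[-2.79 -5.09  2.  ]
```

>>> move_arm(moves=[{"x": -2.8, "y": -5.1, "z": 0, "turn": -9.5}, {"x": -2.8, "y": -5.1, "z": 0, "turn": -9.5}, {"x": -2.8, "y": -5.1, "z": 0, "turn": -9.5}, {"x": -2.8, "y": -5.1, "z": 0.5, "turn": -9.5}, {"x": -2.8, "y": -5.1, "z": 1, "turn": -9.5}, {"x": -2.8, "y": -5.1, "z": 1.5, "turn": -9.5}, {"x": -2.8, "y": -5.1, "z": 1.5, "turn": -9.5}, {"x": -2.8, "y": -5.1, "z": 1.5, "turn": -9.5}, {"x": -2.8, "y": -5.1, "z": 1.5, "turn": -9.5}], gripper=-0.4)

```text
time: 8.35
tool_pos: [0.4553, 0.1179, 0.1399]
tcp_rot: [1.098, 2.942, 0.001]
wrist_force: [0.8, -0.2, -0.3]
finger_gap: 0.699
gripper_force: 0.0
```

```bash
python3 - <<'E'
from h import *
st();print(to([.455,.118,.024]))
a=get_image('side')[215:315,200:360];b=get_image('top')[165:285,140:270]
a=cv2.resize(a,None,fx=5,fy=5);b=cv2.resize(b,None,fx=5,fy=5)
cv2.imwrite('pics/m1.png',a[:,:,::-1]);cv2.imwrite('pics/m2.png',b[:,:,::-1])
print(px('side',[[.455,.118,.015],[.418,.227,.015]]))
E
```

```text
t 8.35 tcp [0.4553 0.1179 0.1399] x [-0.756  0.655 -0.001] z [ 0.001  0.    -1.   ] gap 61.5 f [ 0.8 -0.2 -0.3] q [ 0.11  0.31  1.91  0.    0.93 -0.75]
[ 0.01 -0.01  2.9 ]
[[327.85068035 262.4404113 ]
 [342.63448531 290.32008454]]
```

View pics/m2.png

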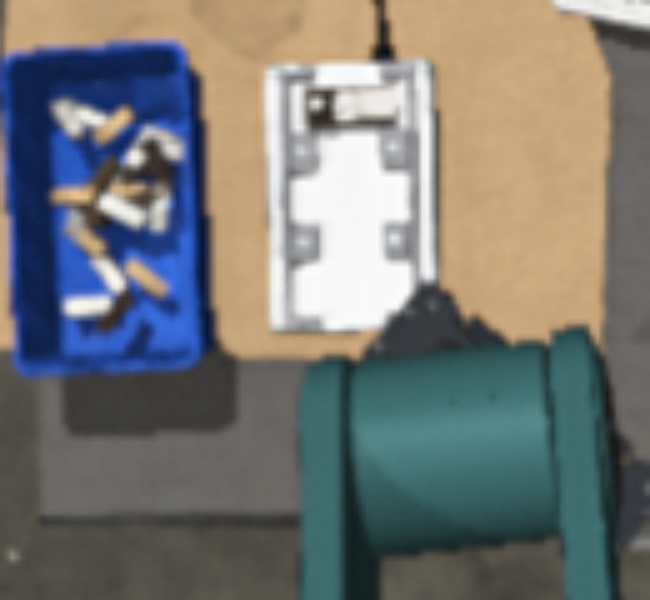

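View pics/m1.png

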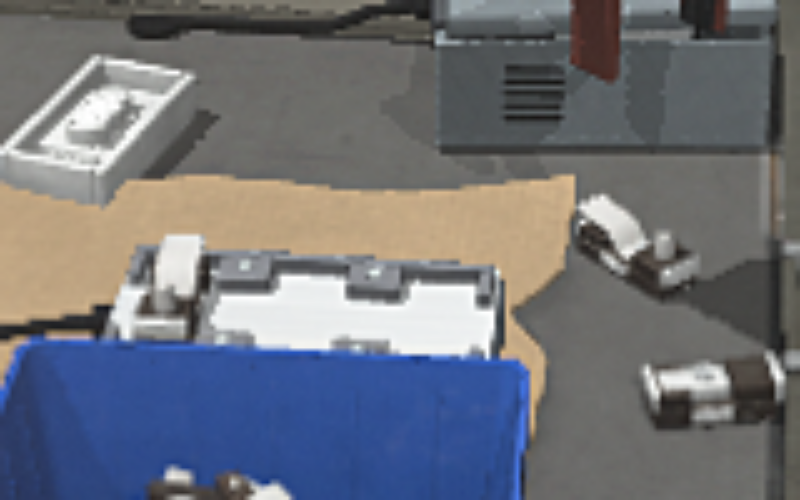

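```bash
python3 - <<'E'
from h import *
import itertools
def box(c,yaw,L,H):
    a=np.radians(yaw);u=np.array([np.cos(a),np.sin(a)]);v=np.array([-u[1],u[0]])
    return [[*(np.array(c)+i*L/2*u+j*.013*v),z] for i,j,z in itertools.product((-1,1),(-1,1),(0,H))]
for nm,c,y,L,H in(('M',(.455,.118),-40.7,.063,.02),('L',(.418,.227),13.1,.058,.02)):
    B=box(c,y,L,H)
    print(nm,'side',((px('side',B)-[200,215])*5+2).round().tolist(),'ta',((px('top',B)-[140,165])*5.5+2).round().tolist())
E
```

```text
M side [[707.0, 282.0], [710.0, 247.0], [670.0, 303.0], [672.0, 267.0], [611.0, 230.0], [613.0, 195.0], [574.0, 249.0], [575.0, 214.0]] ta [[578.0, 513.0], [575.0, 514.0], [544.0, 484.0], [541.0, 485.0], [647.0, 430.0], [645.0, 431.0], [613.0, 402.0], [611.0, 402.0]]
L side [[771.0, 385.0], [774.0, 348.0], [785.0, 420.0], [788.0, 382.0], [642.0, 394.0], [644.0, 356.0], [653.0, 429.0], [656.0, 391.0]] ta [[445.0, 565.0], [440.0, 567.0], [402.0, 575.0], [397.0, 578.0], [421.0, 469.0], [416.0, 470.0], [379.0, 480.0], [373.0, 481.0]]
```

>>> move_arm(moves=[{"x": 0, "y": 0, "z": 1, "turn": 0}, {"x": 0, "y": 0, "z": 2, "turn": 0}, {"x": 0, "y": 0, "z": 2.6, "turn": 0}, {"x": 0, "y": 0, "z": 2.9, "turn": 0}, {"x": 0, "y": 0, "z": 2.9, "turn": 0}, {"x": 0, "y": 0, "z": 2.9, "turn": 0}], gripper=-0.4)

```text
time: 9.05
tool_pos: [0.455, 0.1179, 0.0236]
tcp_rot: [1.096, 2.943, 0.001]
wrist_force: [0.1, -0.3, -0.2]
finger_gap: 0.7
gripper_force: 0.0
```

>>> move_arm(moves=[{"x": 0, "y": 0, "z": 0, "turn": 0}, {"x": 0, "y": 0, "z": 0, "turn": 0}, {"x": 0, "y": 0, "z": 0, "turn": 0}, {"x": 0, "y": 0, "z": 0, "turn": 0}, {"x": 0, "y": 0, "z": 0, "turn": 0}, {"x": 0, "y": 0, "z": 0, "turn": 0}, {"x": 0, "y": 0, "z": 0, "turn": 0}, {"x": 0, "y": 0, "z": 0, "turn": 0}], gripper=1)

```text
time: 9.85
tool_pos: [0.4541, 0.1176, 0.0236]
tcp_rot: [1.096, 2.944, 0.0]
wrist_force: [0.3, 1.0, 2.6]
finger_gap: 0.281
gripper_force: 30.0
```

>>> move_arm(moves=[{"x": 0, "y": 0, "z": -0.5, "turn": 0}, {"x": 0, "y": 0, "z": -1, "turn": 0}, {"x": 0, "y": 0, "z": -2, "turn": 0}, {"x": 0, "y": 0, "z": -3, "turn": 0}, {"x": 0, "y": 0, "z": -3, "turn": 0}, {"x": 0, "y": 0, "z": -3, "turn": 0}, {"x": 0, "y": 0, "z": -3, "turn": 0}], gripper=1)

```text
time: 10.55
tool_pos: [0.4528, 0.1174, 0.1424]
tcp_rot: [-1.095, -2.942, 0.001]
wrist_force: [-0.4, 0.1, 0.1]
finger_gap: 0.282
gripper_force: 30.0
```

```bash
python3 - <<'E'
from h import *
st();print(to([.5965,.234,.14]))
E
```

```text
t 10.55 tcp [0.4528 0.1174 0.1424] x [-0.757  0.654  0.002] z [-0.002 -0.    -1.   ] gap 24.8 f [-0.4  0.1  0.1] q [ 0.11  0.3   1.91  0.    0.94 -0.75]
[-0.81  4.55  0.05]
```

>>> move_arm(moves=[{"x": -0.81, "y": 4.55, "z": 0, "turn": 9.55}, {"x": -0.81, "y": 4.55, "z": 0, "turn": 9.55}, {"x": -0.81, "y": 4.55, "z": 0, "turn": 9.55}, {"x": -0.81, "y": 4.55, "z": 0, "turn": 9.55}, {"x": -0.81, "y": 4.55, "z": 0, "turn": 9.55}, {"x": -0.81, "y": 4.55, "z": 0.5, "turn": 9.55}, {"x": -0.81, "y": 4.55, "z": 1, "turn": 9.55}, {"x": -0.81, "y": 4.55, "z": 1, "turn": 9.55}, {"x": -0.81, "y": 4.55, "z": 1, "turn": 9.55}, {"x": -0.81, "y": 4.55, "z": 1, "turn": 9.55}], gripper=1)

```text
time: 11.55
tool_pos: [0.5977, 0.2341, 0.1036]
tcp_rot: [-2.194, -2.249, -0.0]
wrist_force: [-0.8, 0.4, -1.0]
finger_gap: 0.285
gripper_force: 30.0
```

```bash
python3 - <<'E'
from h import *
st();print(to([.5965,.234,.0595]))
E
```

```text
t 11.55 tcp [0.5977 0.2341 0.1036] x [-0.025  1.     0.   ] z [-0.  0. -1.] gap 25.1 f [-0.8  0.4 -1. ] q [0.27 0.56 1.55 0.   1.03 0.24]
[-0.   -0.03  1.1 ]
```

>>> move_arm(moves=[{"x": 0, "y": -0.03, "z": 0.5, "turn": 0}, {"x": 0, "y": -0.03, "z": 0.8, "turn": 0}, {"x": 0, "y": -0.03, "z": 1, "turn": 0}, {"x": 0, "y": -0.03, "z": 1.1, "turn": 0}, {"x": 0, "y": -0.03, "z": 1.1, "turn": 0}, {"x": 0, "y": -0.03, "z": 1.1, "turn": 0}], gripper=1)

```text
time: 12.15
tool_pos: [0.5966, 0.2341, 0.0599]
tcp_rot: [2.194, 2.248, 0.001]
wrist_force: [-0.4, 0.1, -1.0]
finger_gap: 0.28
gripper_force: 30.0
```

>>> move_arm(moves=[{"x": 0, "y": 0, "z": 0, "turn": 0}, {"x": 0, "y": 0, "z": 0, "turn": 0}, {"x": 0, "y": 0, "z": 0, "turn": 0}, {"x": 0, "y": 0, "z": 0, "turn": 0}], gripper=0.1)

```text
time: 12.55
tool_pos: [0.5963, 0.2341, 0.0597]
tcp_rot: [2.194, 2.249, 0.0]
wrist_force: [-1.0, 0.9, -0.5]
finger_gap: 0.448
gripper_force: 0.0
```

>>> move_arm(moves=[{"x": 0, "y": 0, "z": -0.5, "turn": 0}, {"x": 0, "y": 0, "z": -1.5, "turn": 0}, {"x": 0, "y": 0, "z": -2.5, "turn": 0}, {"x": 0, "y": 0, "z": -3, "turn": 0}, {"x": 0, "y": 0, "z": -3, "turn": 0}, {"x": 0, "y": 0, "z": -3, "turn": 0}], gripper=0.1)

```text
time: 13.15
tool_pos: [0.5961, 0.234, 0.1793]
tcp_rot: [2.194, 2.249, 0.0]
wrist_force: [-0.5, -1.1, -0.3]
finger_gap: 0.45
gripper_force: 0.0
```

>>> move_arm(moves=[{"x": -0.06, "y": -4.47, "z": 0, "turn": 15.7}, {"x": -0.06, "y": -4.47, "z": 0, "turn": 15.7}, {"x": -0.06, "y": -4.47, "z": 0, "turn": 15.7}, {"x": -0.06, "y": -4.47, "z": 0, "turn": 15.7}, {"x": -0.06, "y": -4.47, "z": 0, "turn": 15.7}, {"x": -0.06, "y": -4.47, "z": 0, "turn": 15.7}, {"x": -0.06, "y": -4.47, "z": 0, "turn": 15.7}, {"x": -0.06, "y": -4.47, "z": 0, "turn": 15.7}, {"x": -0.06, "y": -4.47, "z": 0.5, "turn": 15.7}, {"x": -0.06, "y": -4.47, "z": 1, "turn": 15.7}], gripper=-0.4)

```text
time: 14.15
tool_pos: [0.4167, 0.2269, 0.1378]
tcp_rot: [3.122, 0.346, -0.003]
wrist_force: [0.4, 1.0, -0.3]
finger_gap: 0.699
gripper_force: 0.0
```

```bash
python3 - <<'E'
from h import *
get_image('top');get_image('top');st();print(to([.418,.227,.024]))
a=get_image('side')[215:315,200:360];b=get_image('top')[165:285,140:270]
a=cv2.resize(a,None,fx=5,fy=5);b=cv2.resize(b,None,fx=3,fy=3)
A=np.zeros((600,800,3),np.uint8);A[:360,:390]=b
A=np.vstack([a[:300] if 0 else a[::1]]) ; cv2.imwrite('pics/l1.png',A[:,:,::-1]);cv2.imwrite('pics/l2.png',b[:,:,::-1])
E
```

```text
t 14.25 tcp [0.4144 0.226  0.136 ] x [ 0.975  0.223 -0.008] z [-0.008 -0.003 -1.   ] gap 61.6 f [-0.9  1.   0.4] q [0.35 0.32 1.9  0.   0.93 1.7 ]
[ 0.12 -0.01  2.8 ]
```

View pics/l1.png

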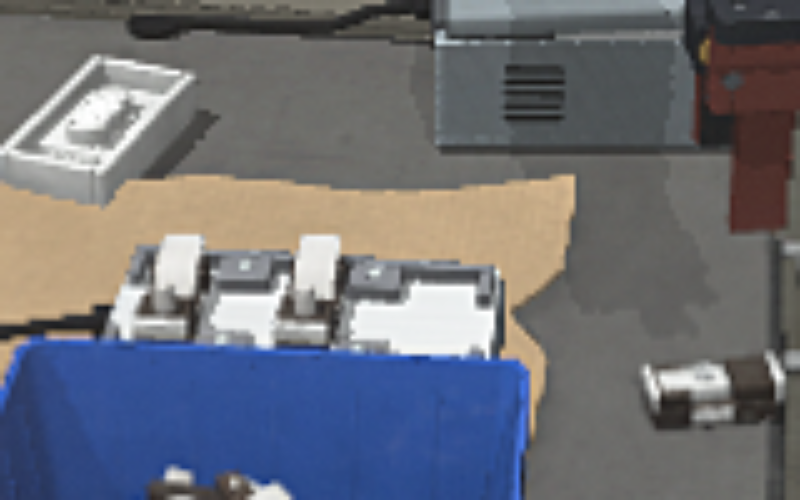

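Both blocks sit in pockets 1 and 2, and the left block hasn't moved. I'll settle the arm before descending.

>>> move_arm(moves=[{"x": 0, "y": 0, "z": 1, "turn": 0}, {"x": 0, "y": 0, "z": 1, "turn": 0}, {"x": 0, "y": 0, "z": 1, "turn": 0}, {"x": 0, "y": 0, "z": 1, "turn": 0}], gripper=-0.4)

```text
time: 14.75
tool_pos: [0.4183, 0.2276, 0.1008]
tcp_rot: [-3.121, -0.354, -0.002]
wrist_force: [0.3, 0.6, -0.7]
finger_gap: 0.701
gripper_force: 0.0
```

```bash
python3 - <<'E'
from h import *
st();print(to([.418,.227,.024]))
E
```

```text
t 14.75 tcp [0.4183 0.2276 0.1008] x [0.975 0.224 0.002] z [ 0.001  0.001 -1.   ] gap 61.7 f [ 0.3  0.6 -0.7] q [0.35 0.38 1.93 0.   0.83 1.7 ]
[-0.01  0.01  1.92]
```

>>> move_arm(moves=[{"x": -0.01, "y": 0.01, "z": 1, "turn": 0}, {"x": -0.01, "y": 0.01, "z": 1.5, "turn": 0}, {"x": -0.01, "y": 0.01, "z": 1.92, "turn": 0}, {"x": -0.01, "y": 0.01, "z": 1.92, "turn": 0}, {"x": -0.01, "y": 0.01, "z": 1.92, "turn": 0}], gripper=-0.4)

```text
time: 15.25
tool_pos: [0.4184, 0.2272, 0.0238]
tcp_rot: [-3.121, -0.353, -0.003]
wrist_force: [-0.3, -0.3, -0.2]
finger_gap: 0.696
gripper_force: 0.0
```

>>> move_arm(moves=[{"x": 0, "y": 0, "z": 0, "turn": 0}, {"x": 0, "y": 0, "z": 0, "turn": 0}, {"x": 0, "y": 0, "z": 0, "turn": 0}, {"x": 0, "y": 0, "z": 0, "turn": 0}, {"x": 0, "y": 0, "z": 0, "turn": 0}, {"x": 0, "y": 0, "z": 0, "turn": 0}, {"x": 0, "y": 0, "z": 0, "turn": 0}, {"x": 0, "y": 0, "z": 0, "turn": 0}], gripper=1)

```text
time: 16.05
tool_pos: [0.4173, 0.2268, 0.0228]
tcp_rot: [-3.122, -0.353, -0.0]
wrist_force: [0.2, -0.3, 3.4]
finger_gap: 0.278
gripper_force: 30.0
```

>>> move_arm(moves=[{"x": 0, "y": 0, "z": -0.5, "turn": 0}, {"x": 0, "y": 0, "z": -1, "turn": 0}, {"x": 0, "y": 0, "z": -2, "turn": 0}, {"x": 0, "y": 0, "z": -3, "turn": 0}, {"x": 0, "y": 0, "z": -3, "turn": 0}, {"x": 0, "y": 0, "z": -3, "turn": 0}, {"x": 0, "y": 0, "z": -3, "turn": 0}], gripper=1)

```text
time: 16.75
tool_pos: [0.4162, 0.2263, 0.1416]
tcp_rot: [3.121, 0.353, -0.003]
wrist_force: [0.6, 0.2, 0.1]
finger_gap: 0.278
gripper_force: 30.0
```

```bash
python3 - <<'E'
from h import *
st();print(to([.5385,.2326,.14]))
E
```

```text
t 16.75 tcp [0.4162 0.2263 0.1416] x [ 0.975  0.224 -0.002] z [-0.002 -0.001 -1.   ] gap 24.5 f [0.6 0.2 0.1] q [0.35 0.31 1.89 0.   0.94 1.7 ]
[3.01 0.53 0.03]
```

>>> move_arm(moves=[{"x": 3.01, "y": 0.53, "z": 0, "turn": -15.7}, {"x": 3.01, "y": 0.53, "z": 0, "turn": -15.7}, {"x": 3.01, "y": 0.53, "z": 0, "turn": -15.7}, {"x": 3.01, "y": 0.53, "z": 0, "turn": -15.7}, {"x": 3.01, "y": 0.53, "z": 0, "turn": -15.7}, {"x": 3.01, "y": 0.53, "z": 0, "turn": -15.7}, {"x": 3.01, "y": 0.53, "z": 0, "turn": -15.7}, {"x": 3.01, "y": 0.53, "z": 0, "turn": -15.7}, {"x": 3.01, "y": 0.53, "z": 0, "turn": -15.7}, {"x": 3.01, "y": 0.53, "z": 0, "turn": -15.7}], gripper=1)

```text
time: 17.75
tool_pos: [0.5381, 0.2326, 0.1405]
tcp_rot: [-2.19, -2.25, 0.005]
wrist_force: [0.3, 0.4, -1.3]
finger_gap: 0.278
gripper_force: 30.0
```

>>> move_arm(moves=[{"x": 0, "y": 0, "z": 1, "turn": 0}, {"x": 0, "y": 0, "z": 1, "turn": 0}, {"x": 0, "y": 0, "z": 1, "turn": 0}, {"x": 0, "y": 0, "z": 1, "turn": 0}], gripper=1)

```text
time: 18.15
tool_pos: [0.5397, 0.2331, 0.1033]
tcp_rot: [2.195, 2.247, 0.001]
wrist_force: [0.1, 0.8, 0.3]
finger_gap: 0.277
gripper_force: 30.0
```

```bash
python3 - <<'E'
from h import *
st();print(to([.5385,.2326,.0595]))
E
```

```text
t 18.15 tcp [0.5397 0.2331 0.1033] x [-0.023  1.     0.   ] z [ 0.  0. -1.] gap 24.4 f [0.1 0.8 0.3] q [0.29 0.5  1.68 0.   0.96 0.27]
[-0.01 -0.03  1.09]
```

>>> move_arm(moves=[{"x": -0.01, "y": -0.03, "z": 0.5, "turn": 0}, {"x": -0.01, "y": -0.03, "z": 0.8, "turn": 0}, {"x": -0.01, "y": -0.03, "z": 1, "turn": 0}, {"x": -0.01, "y": -0.03, "z": 1.09, "turn": 0}, {"x": -0.01, "y": -0.03, "z": 1.09, "turn": 0}, {"x": -0.01, "y": -0.03, "z": 1.09, "turn": 0}], gripper=1)

```text
time: 18.75
tool_pos: [0.5386, 0.2327, 0.0595]
tcp_rot: [2.194, 2.248, 0.001]
wrist_force: [0.1, 0.4, -1.1]
finger_gap: 0.28
gripper_force: 30.0
```

>>> move_arm(moves=[{"x": 0, "y": 0, "z": 0, "turn": 0}, {"x": 0, "y": 0, "z": 0, "turn": 0}, {"x": 0, "y": 0, "z": 0, "turn": 0}, {"x": 0, "y": 0, "z": 0, "turn": 0}], gripper=0.1)

```text
time: 19.15
tool_pos: [0.5383, 0.2326, 0.0593]
tcp_rot: [2.194, 2.249, 0.001]
wrist_force: [-0.8, 0.1, -0.1]
finger_gap: 0.451
gripper_force: 0.0
```

>>> move_arm(moves=[{"x": 0, "y": 0, "z": -0.5, "turn": 0}, {"x": 0, "y": 0, "z": -1.5, "turn": 0}, {"x": 0, "y": 0, "z": -2.5, "turn": 0}, {"x": 0, "y": 0, "z": -3.5, "turn": 0}, {"x": 0, "y": 0, "z": -3.5, "turn": 0}, {"x": 0, "y": 0, "z": -3.5, "turn": 0}], gripper=0.1)

```text
time: 19.75
tool_pos: [0.5388, 0.2327, 0.2002]
tcp_rot: [2.193, 2.248, 0.004]
wrist_force: [0.8, -0.0, -0.8]
finger_gap: 0.449
gripper_force: 0.0
```

>>> move_arm(moves=[{"x": -7.5, "y": -2.74, "z": 0, "turn": 17}, {"x": -7.5, "y": -2.74, "z": 0, "turn": 17}, {"x": -7.5, "y": -2.74, "z": 0, "turn": 17}, {"x": -7.5, "y": -2.74, "z": 0, "turn": 17}, {"x": -7.5, "y": -2.74, "z": 0, "turn": 17}, {"x": -7.5, "y": -2.74, "z": 0, "turn": 17}, {"x": -7.5, "y": -2.74, "z": 0, "turn": 17}, {"x": -7.5, "y": -2.74, "z": 0, "turn": 17}, {"x": -7.5, "y": -2.74, "z": 0, "turn": 17}, {"x": -7.5, "y": -2.74, "z": 0, "turn": 17}], gripper=0)

```text
time: 20.75
tool_pos: [0.4345, -0.0701, 0.1973]
tcp_rot: [-3.136, -0.165, 0.006]
wrist_force: [-0.1, -0.2, -0.3]
finger_gap: 0.5
gripper_force: 0.0
```

```bash
python3 - <<'E'
from h import *
for i in range(4): im=get_image('side')
st();print(to([.4365,-.07,.113]))
a=cv2.resize(im[175:325,200:360],None,fx=5,fy=4)
cv2.imwrite('pics/h1.png',a[:,:,::-1])
E
```

```text
t 20.95 tcp [ 0.4351 -0.0698  0.198 ] x [ 0.993  0.115 -0.002] z [-0.002  0.001 -1.   ] gap 44.1 f [-0.4 -0.8 -0.3] q [-0.32  0.19  1.9   0.    1.06  1.14]
[0.04 0.01 2.12]
```

View pics/h1.png

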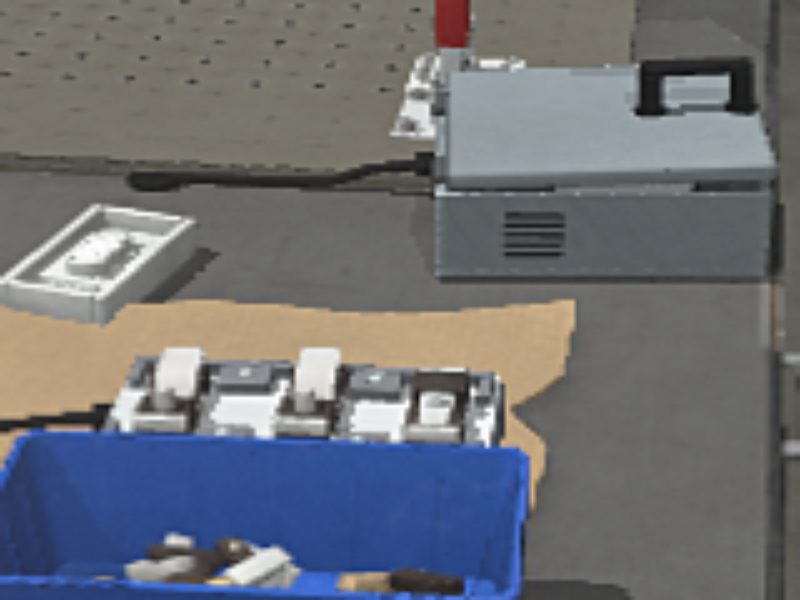

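```bash
python3 - <<'E'
from h import *
f=lambda L:np.array(L,float)/[5,4]+[200-.4,175-.4]
print(w('side',f([(645,66),(750,64),(640,114),(738,114)]),[.112,.112,.081,.081]).round(4).tolist())
print('px pred top',px('side',[[.4365,-.07,.115]])-[200,175])
hx=np.array([.9936,.1132]); H=np.array([.4365,-.07])+.135*hx
r=np.hypot(.135,.045);p0=np.arctan2(.045,.135)
f=lambda t:np.array([-r*np.cos(p0+t)+.135,-(r*np.sin(p0+t)-.045)])/.04
for t in range(0,109,7): print(t,f(np.radians(t)).round(2))
E
```

```text
[[0.4653, -0.0797, 0.112], [0.41, -0.0896, 0.112], [0.4664, -0.0708, 0.081], [0.4146, -0.0769, 0.081]]
px pred top [[139.49806485  17.08877363]]
0 [ 0. -0.]
7 [ 0.16 -0.4 ]
14 [ 0.37 -0.78]
21 [ 0.63 -1.13]
28 [ 0.92 -1.45]
35 [ 1.26 -1.73]
42 [ 1.62 -1.97]
49 [ 2.01 -2.16]
56 [ 2.42 -2.3 ]
63 [ 2.85 -2.39]
70 [ 3.28 -2.43]
77 [ 3.71 -2.42]
84 [ 4.14 -2.35]
91 [ 4.56 -2.23]
98 [ 4.96 -2.06]
105 [ 5.34 -1.84]
```

>>> move_arm(moves=[{"x": 0.04, "y": 0.01, "z": 0.8, "turn": 0}, {"x": 0.04, "y": 0.01, "z": 1.4, "turn": 0}, {"x": 0.04, "y": 0.01, "z": 1.9, "turn": 0}, {"x": 0.04, "y": 0.01, "z": 2.12, "turn": 0}, {"x": 0.04, "y": 0.01, "z": 2.12, "turn": 0}, {"x": 0.04, "y": 0.01, "z": 2.12, "turn": 0}], gripper=0)

```text
time: 21.55
tool_pos: [0.438, -0.0703, 0.1146]
tcp_rot: [-3.137, -0.177, -0.0]
wrist_force: [0.4, -0.5, -0.1]
finger_gap: 0.497
gripper_force: 0.0
```

>>> move_arm(moves=[{"x": 0, "y": 0, "z": 0, "turn": 0}, {"x": 0, "y": 0, "z": 0, "turn": 0}, {"x": 0, "y": 0, "z": 0, "turn": 0}, {"x": 0, "y": 0, "z": 0, "turn": 0}, {"x": 0, "y": 0, "z": 0, "turn": 0}, {"x": 0, "y": 0, "z": 0, "turn": 0}, {"x": 0, "y": 0, "z": 0, "turn": 0}, {"x": 0, "y": 0, "z": 0, "turn": 0}], gripper=1)

```text
time: 22.35
tool_pos: [0.4376, -0.0694, 0.1144]
tcp_rot: [-3.135, -0.175, -0.0]
wrist_force: [0.3, 5.5, 1.1]
finger_gap: 0.133
gripper_force: 30.0
```

```bash
python3 - <<'E'
from h import *
st()
E
```

```text
t 22.35 tcp [ 0.4376 -0.0694  0.1144] x [0.994 0.111 0.   ] z [ 0.     0.002 -1.   ] gap 11.7 f [0.3 5.5 1.1] q [-0.31  0.32  1.99  0.    0.84  1.14]
```

>>> move_arm(moves=[{"x": 0.08, "y": 0, "z": -0.2, "turn": 0}, {"x": 0.16, "y": 0, "z": -0.4, "turn": 0}, {"x": 0.26, "y": 0, "z": -0.59, "turn": 0}, {"x": 0.37, "y": 0, "z": -0.78, "turn": 0}, {"x": 0.5, "y": 0, "z": -0.96, "turn": 0}, {"x": 0.63, "y": 0, "z": -1.13, "turn": 0}, {"x": 0.77, "y": 0, "z": -1.29, "turn": 0}, {"x": 0.92, "y": 0, "z": -1.45, "turn": 0}, {"x": 1.09, "y": 0, "z": -1.59, "turn": 0}, {"x": 1.26, "y": 0, "z": -1.73, "turn": 0}], gripper=1)

```text
time: 23.35
tool_pos: [0.4866, -0.0637, 0.1824]
tcp_rot: [-3.135, -0.175, 0.005]
wrist_force: [3.4, 4.0, -17.0]
finger_gap: 0.135
gripper_force: 30.0
```

```bash
python3 - <<'E'
from h import *
st();crop('side',(180,150,380,280),4,'lid1.png')
E
```

```text
t 23.35 tcp [ 0.4866 -0.0637  0.1824] x [ 0.994  0.112 -0.003] z [-0.004  0.002 -1.   ] gap 11.9 f [  3.4   4.  -17. ] q [-0.27  0.28  1.81  0.    1.06  1.19]
```

View pics/lid1.png

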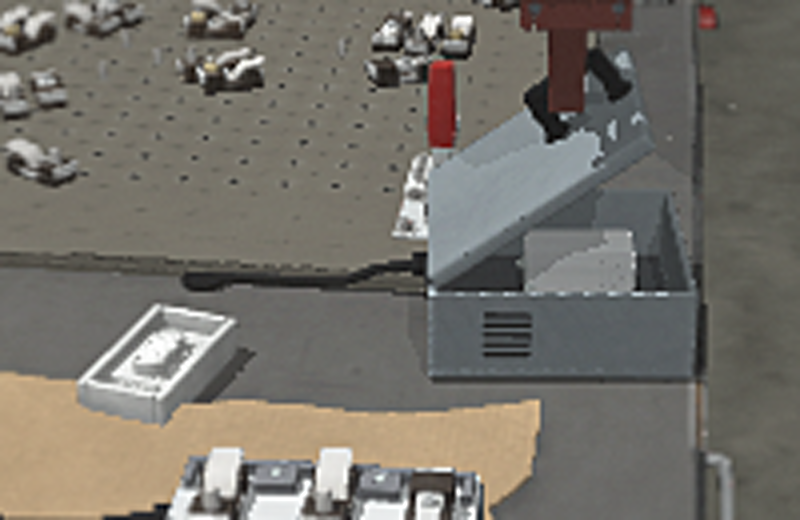

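The lid is at about 35° and the grip is holding. I'll continue.

>>> move_arm(moves=[{"x": 0.18, "y": 0, "z": -0.12, "turn": 0}, {"x": 0.36, "y": 0, "z": -0.24, "turn": 0}, {"x": 0.55, "y": 0, "z": -0.34, "turn": 0}, {"x": 0.75, "y": 0, "z": -0.43, "turn": 0}, {"x": 0.95, "y": 0, "z": -0.5, "turn": 0}, {"x": 1.16, "y": 0, "z": -0.57, "turn": 0}, {"x": 1.37, "y": 0, "z": -0.62, "turn": 0}, {"x": 1.59, "y": 0, "z": -0.66, "turn": 0}, {"x": 1.8, "y": 0, "z": -0.69, "turn": 0}, {"x": 2.02, "y": 0, "z": -0.7, "turn": 0}], gripper=1)

```text
time: 24.4
tool_pos: [0.5649, -0.0547, 0.2109]
tcp_rot: [-3.135, -0.176, 0.012]
wrist_force: [-7.7, 4.4, -5.8]
finger_gap: 0.133
gripper_force: 30.0
```

>>> move_arm(moves=[{"x": 0.21, "y": 0, "z": 0, "turn": 0}, {"x": 0.43, "y": 0, "z": 0.01, "turn": 0}, {"x": 0.65, "y": 0, "z": 0.04, "turn": 0}, {"x": 0.86, "y": 0, "z": 0.08, "turn": 0}, {"x": 1.07, "y": 0, "z": 0.14, "turn": 0}, {"x": 1.28, "y": 0, "z": 0.2, "turn": 0}, {"x": 1.48, "y": 0, "z": 0.28, "turn": 0}, {"x": 1.68, "y": 0, "z": 0.37, "turn": 0}, {"x": 1.87, "y": 0, "z": 0.48, "turn": 0}, {"x": 2.06, "y": 0, "z": 0.59, "turn": 0}], gripper=1)

```text
time: 25.4
tool_pos: [0.6524, -0.0449, 0.1912]
tcp_rot: [-3.135, -0.176, -0.008]
wrist_force: [-0.6, 10.2, 6.0]
finger_gap: 0.079
gripper_force: 30.6
```

```bash
python3 - <<'E'
from h import *
for i in range(4): im=get_image('side')
st();crop('side',(220,110,380,230),5,'lid2.png',im)
E
```

```text
t 25.6 tcp [ 0.6534 -0.0448  0.1908] x [0.994 0.112 0.007] z [ 0.007  0.002 -1.   ] gap 5.7 f [3.3 8.6 1.1] q [-0.18  0.48  1.45  0.    1.2   1.28]
```

View pics/lid2.png

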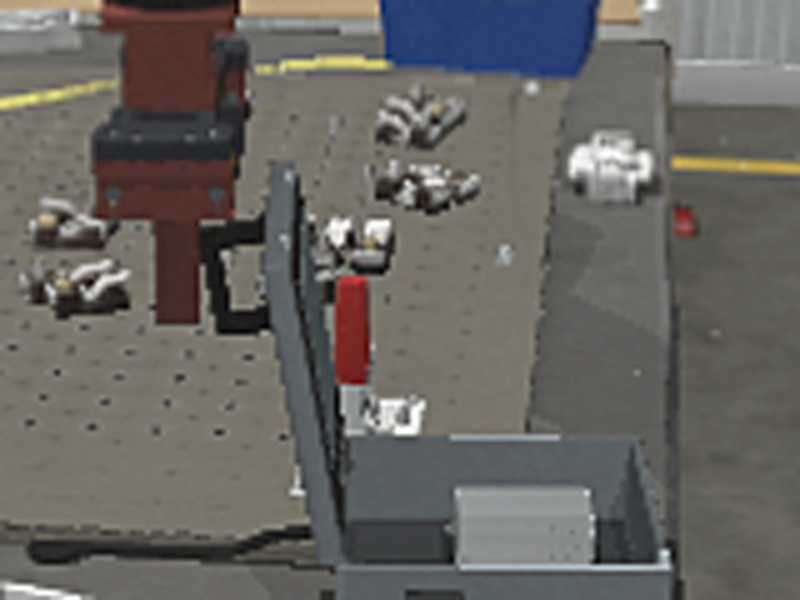

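The lid is up, with its near side running (322,560) to (270,165), but the fingers slipped past the bar to its far side. I'll fit the lid angle from the picture.

```bash
cat >> h.py <<'E'
bx=np.array([.9936,.1132,0]);by=np.array([-.1132,.9936,0]);bz=np.array([0,0,1.])
HG=np.array([.4365,-.07,.065])+.135*bx
def lidpt(t,a,n,y):
    t=np.radians(t);return HG+(-np.cos(t)*a+np.sin(t)*n)*bx+(np.sin(t)*a+np.cos(t)*n)*bz+y*by
E
python3 - <<'E'
from h import *
for t in (0,90,95,100,105):
    print(t,((px('side',[lidpt(t,a,n,.079) for a,n in((0,0),(0,.016),(.166,.016),(.166,0))])-[220,110])*5+2).round().tolist(),
     'bar',((px('side',[lidpt(t,a,.045,0) for a in (.105,.165)])-[220,110])*5+2).round().tolist())
print(to(HG-bz*.065))
E
```

```text
0 [[341.0, 567.0], [341.0, 538.0], [673.0, 539.0], [671.0, 567.0]] bar [[542.0, 421.0], [656.0, 421.0]]
90 [[341.0, 567.0], [310.0, 567.0], [308.0, 257.0], [341.0, 257.0]] bar [[255.0, 314.0], [253.0, 204.0]]
95 [[341.0, 567.0], [310.0, 569.0], [277.0, 261.0], [311.0, 258.0]] bar [[237.0, 322.0], [225.0, 213.0]]
100 [[341.0, 567.0], [310.0, 571.0], [248.0, 268.0], [281.0, 262.0]] bar [[221.0, 331.0], [198.0, 224.0]]
105 [[341.0, 567.0], [311.0, 574.0], [219.0, 277.0], [251.0, 268.0]] bar [[206.0, 342.0], [172.0, 237.0]]
[-2.12  0.02  4.75]
```

>>> move_arm(moves=[{"x": 0, "y": 0, "z": 0, "turn": 0}, {"x": 0, "y": 0, "z": 0, "turn": 0}, {"x": 0, "y": 0, "z": 0, "turn": 0}, {"x": 0, "y": 0, "z": 0, "turn": 0}, {"x": 0, "y": 0, "z": 0, "turn": 0}], gripper=0.1)

```text
time: 26.1
tool_pos: [0.6499, -0.0468, 0.1881]
tcp_rot: [3.136, 0.175, -0.0]
wrist_force: [-0.1, 0.2, -0.2]
finger_gap: 0.443
gripper_force: 0.0
```

```bash
python3 - <<'E'
from h import *
st();print(to(lidpt(98,.135,.045,0)+.003*bz),to(lidpt(105,.135,.045,0)+.003*bz))
crop('side',(220,110,380,230),5,'lid3.png')
E
```

```text
t 26.1 tcp [ 0.6499 -0.0468  0.1881] x [ 0.994  0.111 -0.   ] z [ 0. -0. -1.] gap 39.0 f [-0.1  0.2 -0.2] q [-0.18  0.48  1.46 -0.    1.2   1.28]
[-0.41 -0.03 -0.18] [-0.03 -0.03  0.03]
```

View pics/lid3.png

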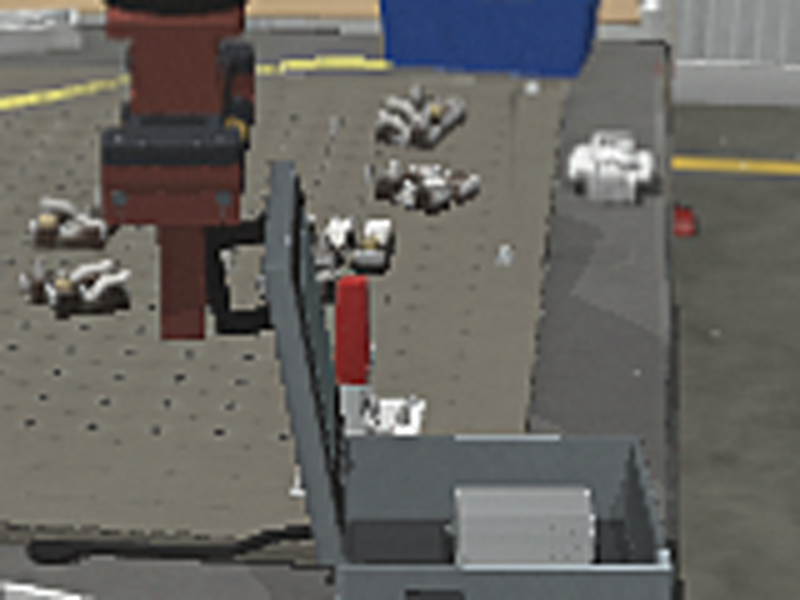

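View budget is nearly spent, so from here I'll rely on numbers. I'm moving back to straddle the bar and regrip.

>>> move_arm(moves=[{"x": -0.15, "y": -0.03, "z": 0, "turn": 0}, {"x": -0.3, "y": -0.03, "z": 0, "turn": 0}, {"x": -0.42, "y": -0.03, "z": -0.1, "turn": 0}, {"x": -0.42, "y": -0.03, "z": -0.1, "turn": 0}, {"x": -0.42, "y": -0.03, "z": -0.1, "turn": 0}], gripper=0.1)

```text
time: 26.65
tool_pos: [0.6332, -0.0472, 0.1923]
tcp_rot: [3.137, 0.175, 0.001]
wrist_force: [-0.4, -0.1, -0.4]
finger_gap: 0.446
gripper_force: 0.0
```

>>> move_arm(moves=[{"x": 0, "y": 0, "z": 0, "turn": 0}, {"x": 0, "y": 0, "z": 0, "turn": 0}, {"x": 0, "y": 0, "z": 0, "turn": 0}, {"x": 0, "y": 0, "z": 0, "turn": 0}, {"x": 0, "y": 0, "z": 0, "turn": 0}, {"x": 0, "y": 0, "z": 0, "turn": 0}, {"x": 0, "y": 0, "z": 0, "turn": 0}], gripper=1)

```text
time: 27.35
tool_pos: [0.6331, -0.0468, 0.1918]
tcp_rot: [-3.136, -0.176, 0.0]
wrist_force: [0.7, 1.9, -0.7]
finger_gap: 0.136
gripper_force: 30.0
```

```bash
cat >> h.py <<'E'
def lidang():
    im=get_image('side'); k,D,T=K('side')
    g=cv2.cvtColor(im,cv2.COLOR_RGB2HSV).astype(int); rows=range(170,216,3)
    c=px('side',[lidpt(t,a,.016,.079) for t in range(85,121) for a in np.linspace(0.01,.16,60)]).reshape(36,60,2)
    lab=cv2.cvtColor(im,cv2.COLOR_RGB2LAB).astype(float)
    # score: outer edge contrast: blueish lid vs tan background, sampled 1.5 px either side
    s=[]
    for P in c:
        L=cv2.remap(lab[:,:,2].astype(np.float32),(P[:,0]-1.7).astype(np.float32)[None],P[:,1].astype(np.float32)[None],1)
        Rr=cv2.remap(lab[:,:,2].astype(np.float32),(P[:,0]+1.7).astype(np.float32)[None],P[:,1].astype(np.float32)[None],1)
        s.append(float((L-Rr).mean()))
    s=np.array(s);i=s.argmax();print('lid',85+i,s[max(0,i-4):i+5].round(1))
E
python3 - <<'E'
from h import *
st();lidang();print(to(lidpt(105,.135,.045,0)+.003*bz))
E
```

```text
t 27.35 tcp [ 0.6331 -0.0468  0.1918] x [0.994 0.112 0.   ] z [-0.  0. -1.] gap 11.9 f [ 0.7  1.9 -0.7] q [-0.18  0.46  1.49  0.    1.19  1.28]
lid 98 [3.6 5.1 6.6 6.8 6.9 5.4 2.  0.6 0.6]
[0.39 0.02 0.13]
```

>>> move_arm(moves=[{"x": 0.08, "y": 0, "z": 0.04, "turn": 0}, {"x": 0.16, "y": 0, "z": 0.08, "turn": 0}, {"x": 0.24, "y": 0, "z": 0.12, "turn": 0}, {"x": 0.32, "y": 0, "z": 0.16, "turn": 0}, {"x": 0.4, "y": 0, "z": 0.2, "turn": 0}, {"x": 0.4, "y": 0, "z": 0.2, "turn": 0}, {"x": 0.4, "y": 0, "z": 0.2, "turn": 0}], gripper=1)

```text
time: 28.1
tool_pos: [0.6482, -0.0451, 0.184]
tcp_rot: [-3.136, -0.176, 0.003]
wrist_force: [-2.4, 3.4, 4.8]
finger_gap: 0.132
gripper_force: 30.0
```

```bash
python3 - <<'E'
from h import *
st();lidang()
E
```

```text
t 28.1 tcp [ 0.6482 -0.0451  0.184 ] x [ 0.994  0.112 -0.002] z [-0.002  0.    -1.   ] gap 11.6 f [-2.4  3.4  4.8] q [-0.18  0.48  1.46 -0.    1.2   1.28]
lid 103 [2.8 4.1 5.4 6.7 7.1 6.2 3.2 0.3 0.2]
```

```bash
cat >> h.py <<'E'
def lidang2(n=3):
    from scipy.optimize import least_squares
    im=np.mean([get_image('side').astype(float) for _ in range(n)],0)
    ch=(im[:,:,0]-im[:,:,2])  # tan positive, blue-grey negative
    out=[]
    for row in range(176,214):
        e=px('side',[lidpt(t,a,.016,.079) for t in(95,112) for a in(0,.166)])
        f=lambda p,q:p[0]+(row-p[1])*(q[0]-p[0])/(q[1]-p[1])
        lo=int(f(e[2],e[3]))-3;hi=int(f(e[0],e[1]))+4
        g=-np.diff(ch[row,lo:hi]);j=g.argmax()
        if g[j]>4 and 0<j<len(g)-1:
            d=g[j-1]-2*g[j]+g[j+1];s=.5*(g[j-1]-g[j+1])/d if d else 0
            out.append((lo+j+.5+s,row))
    o=np.array(out)
    def res(p):
        e=px('side',[lidpt(p[0],a,.016,.079) for a in(0,.166)])
        return o[:,0]-(e[0,0]+p[1]+(o[:,1]-e[0,1])*(e[1,0]-e[0,0])/(e[1,1]-e[0,1]))
    for name,fn,x0 in(('free',res,[100,0]),('fix',lambda p:res([p[0],0]),[100])):
        r=least_squares(fn,x0,loss='soft_l1');print(name,len(o),r.x.round(2),'rms',np.median(abs(fn(r.x))).round(2))
E
python3 - <<'E'
from h import *
lidang2()
E
```

```text
free 38 [105.08   1.71] rms 0.23
fix 38 [102.58] rms 0.46
```

```bash
python3 - <<'E'
from h import *
im=get_image('side').astype(int)
for r in (172,180,188,196,204,212):
    print(r,[f'{a-c}/{a+b+c}' for a,b,c in im[r,262:294]])
for t in (103,105): 
  print(t,[px('side',[lidpt(t,a,n,.079) for a in(0,.166)]).round(1).tolist() for n in (0,.016)])
E
```

```text
172 ['23/151', '9/385', '11/374', '15/368', '16/381', '19/375', '-6/268', '-8/297', '-8/291', '-7/290', '-8/296', '-8/263', '3/79', '-2/133', '-8/220', '-7/225', '-8/222', '-7/221', '-9/224', '-5/108', '14/364', '11/376', '4/230', '9/380', '0/392', '87/209', '94/195', '89/201', '86/203', '88/201', '88/185', '41/198']
180 ['17/362', '17/360', '16/354', '15/354', '13/356', '13/366', '14/371', '19/383', '-3/233', '-10/279', '-8/293', '-10/293', '-9/292', '-8/297', '-2/148', '1/96', '-7/227', '-9/227', '-7/224', '-7/220', '-8/223', '-10/205', '19/361', '12/361', '0/289', '85/200', '87/192', '82/204', '79/191', '81/182', '82/183', '68/136']
188 ['15/340', '16/345', '16/347', '15/341', '15/343', '15/344', '16/345', '16/342', '16/342', '16/348', '20/343', '-8/247', '-11/282', '-9/290', '-8/295', '-7/297', '-5/254', '4/72', '-9/198', '-8/226', '-7/227', '-8/227', '-9/231', '-3/130', '2/137', '18/325', '-5/460', '-6/441', '-6/435', '-6/443', '-4/320', '-3/400']
196 ['11/346', '0/135', '3/191', '11/380', '13/357', '13/349', '14/345', '15/347', '13/349', '13/339', '15/343', '16/339', '17/360', 
[... 278 characters left out ...]
46', '15/344', '13/347', '13/347', '14/342', '16/339', '16/347', '19/358', '-8/251', '-10/272', '-9/284', '-8/293', '-9/300', '-2/197', '1/79', '3/69', '1/119', '-1/151', '-7/264', '-3/184', '-9/282', '-9/285', '-8/275', '-8/271']
212 ['14/343', '14/347', '16/348', '15/347', '14/347', '14/344', '14/344', '16/345', '14/344', '14/344', '15/346', '16/348', '14/342', '14/341', '15/343', '13/341', '14/337', '16/349', '-8/233', '-9/270', '-7/282', '-8/288', '-8/289', '-9/278', '-2/129', '3/58', '-8/253', '-7/250', '-9/283', '-10/280', '-8/289', '-9/281']
103 [[[287.9, 222.9], [272.2, 162.7]], [[281.7, 224.2], [265.7, 164.1]]]
105 [[[287.9, 222.9], [269.8, 163.3]], [[281.7, 224.4], [263.4, 164.9]]]
```

The lid edge slope matches 105° within about half a degree. Now I'll release, lift clear and swing left to see the guard.

>>> move_arm(moves=[{"x": 0, "y": 0, "z": 0, "turn": 0}, {"x": 0, "y": 0, "z": 0, "turn": 0}, {"x": 0, "y": 0, "z": 0, "turn": 0}, {"x": 0, "y": 0, "z": 0, "turn": 0}], gripper=0.2)

```text
time: 28.75
tool_pos: [0.6493, -0.0455, 0.1838]
tcp_rot: [3.137, 0.175, 0.001]
wrist_force: [0.3, 0.5, -0.9]
finger_gap: 0.398
gripper_force: 0.0
```

>>> move_arm(moves=[{"x": 0, "y": 0, "z": -0.5, "turn": 0}, {"x": 0, "y": 0, "z": -1, "turn": 0}, {"x": 0, "y": 0, "z": -2, "turn": 0}, {"x": 0, "y": 0, "z": -3, "turn": 0}, {"x": 0, "y": 0, "z": -3, "turn": 0}], gripper=0.2)

```text
time: 29.25
tool_pos: [0.6525, -0.046, 0.3105]
tcp_rot: [3.134, 0.175, 0.018]
wrist_force: [0.9, 0.5, 0.8]
finger_gap: 0.399
gripper_force: 0.0
```

>>> move_arm(moves=[{"x": -1, "y": -4, "z": -0.3, "turn": 0}, {"x": -2, "y": -8, "z": -0.3, "turn": 0}, {"x": -4, "y": -8, "z": -0.3, "turn": 0}, {"x": -4, "y": -8, "z": -0.3, "turn": 0}, {"x": -4, "y": -8, "z": -0.3, "turn": 0}, {"x": -4, "y": -8, "z": -0.3, "turn": 0}, {"x": -4, "y": -8, "z": -0.3, "turn": 0}, {"x": -4, "y": -8, "z": -0.3, "turn": 0}, {"x": -4, "y": -8, "z": -0.3, "turn": 0}, {"x": -4, "y": -8, "z": -0.3, "turn": 0}], gripper=0.2)

```text
time: 30.25
tool_pos: [0.455, 0.2542, 0.3156]
tcp_rot: [3.136, 0.176, 0.001]
wrist_force: [1.1, 0.2, 0.5]
finger_gap: 0.402
gripper_force: 0.0
```

```bash
python3 - <<'E'
from h import *
get_image('top');st();lidang2()
t=get_image('top')[195:285,265:355];s=get_image('side')[160:240,270:370]
t=cv2.resize(t,None,fx=4.4,fy=5,interpolation=cv2.INTER_CUBIC);s=cv2.resize(s,None,fx=4,fy=5,interpolation=cv2.INTER_CUBIC)
A=np.zeros((450,800,3),np.uint8);A[:,:396]=t;A[:400,400:800]=s
cv2.imwrite('pics/g.png',A[:,:,::-1])
E
```

```text
t 30.3 tcp [0.4553 0.2538 0.3156] x [0.994 0.111 0.   ] z [ 0.    -0.001 -1.   ] gap 35.1 f [-0.4  0.1  0.6] q [ 0.38  0.18  1.58 -0.    1.38  1.84]
free 38 [104.81   1.56] rms 0.21
fix 38 [102.57] rms 0.47
```

View pics/g.png

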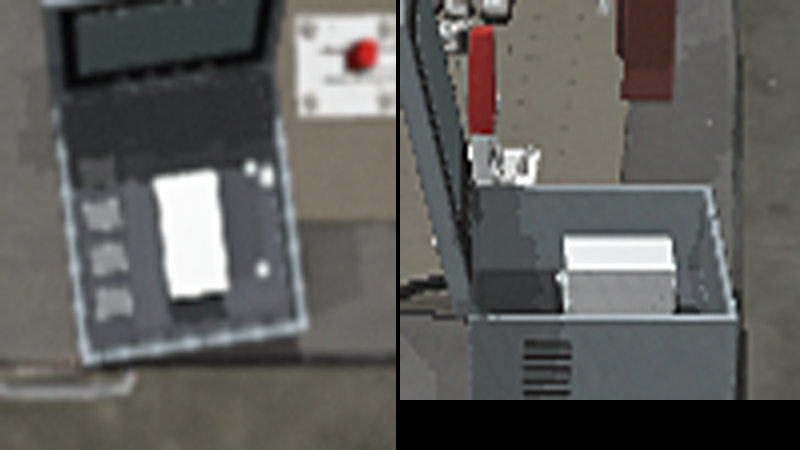

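The guard's top in the left panel has corners (155,178), (217,170), (227,292) and (170,298). In the right panel its near top edge runs (565,270) to (675,268).

```bash
python3 - <<'E'
from h import *
f=lambda L:(np.array(L,float)+.5)/[4.4,5]-.5+[265,195]
g=lambda L:(np.array(L,float)-[400,0]+.5)/[4,5]-.5+[270,160]
P=w('top',f([(155,178),(217,170),(227,292),(170,298)]),.058);print(P.round(4).tolist(),P.mean(0).round(4))
r=lambda p:(((p-HG)@bx).round(4),((p-HG)@by).round(4))
c=P.mean(0);print('box coords',r(c),[r(p) for p in P])
S=w('side',g([(565,270),(675,268),(565,237),(672,237)]),.058);print(S.round(4).tolist(),S.mean(0).round(4),[r(p) for p in S])
print('near rim top',[r(p) for p in w('top',f([(85,362),(305,327)]),.065)],[r(p) for p in w('side',g([(735,318),(710,188),(470,318)]),.065)])
st()
E
```

```text
[[0.5085, -0.0477, 0.058], [0.5128, -0.0916, 0.058], [0.4372, -0.0972, 0.058], [0.4341, -0.0571, 0.058]] [ 0.4731 -0.0734  0.058 ]
box coords (np.float64(-0.099), np.float64(-0.0075)) [(np.float64(-0.0609), np.float64(0.014)), (np.float64(-0.0617), np.float64(-0.03)), (np.float64(-0.1374), np.float64(-0.0271)), (np.float64(-0.1359), np.float64(0.0131))]
[[0.5089, -0.0492, 0.058], [0.4366, -0.0602, 0.058], [0.5118, -0.0891, 0.058], [0.4395, -0.0977, 0.058]] [ 0.4742 -0.0741  0.058 ] [(np.float64(-0.0607), np.float64(0.0124)), (np.float64(-0.1338), np.float64(0.0097)), (np.float64(-0.0623), np.float64(-0.0276)), (np.float64(-0.1352), np.float64(-0.0279))]
near rim top [(np.float64(-0.167), np.float64(0.0775)), (np.float64(-0.1656), np.float64(-0.0781))] [(np.float64(-0.1651), np.float64(0.0796)), (np.float64(-0.1659), np.float64(-0.0766)), (np.float64(0.0019), np.float64(0.0805))]
t 30.55 tcp [0.455  0.2539 0.3157] x [ 0.994  0.11  -0.   ] z [-0. -0. -1.] gap 35.3 f [-0.1  0.1  0.8] q [ 0.38  0.18  1.58 -0.    1.38  1.84]
```

>>> move_arm(moves=[{"x": -0.97, "y": 8.2, "z": 1, "turn": 0}, {"x": -0.97, "y": 8.2, "z": 1, "turn": 0}, {"x": -0.97, "y": 8.2, "z": 1, "turn": 0}, {"x": -0.97, "y": 8.2, "z": 1, "turn": 0}, {"x": -0.97, "y": 8.2, "z": 1, "turn": 0}, {"x": -0.97, "y": 8.2, "z": 2, "turn": 0}, {"x": -0.97, "y": 8.2, "z": 3, "turn": 0}, {"x": -0.97, "y": 8.2, "z": 4, "turn": 0}, {"x": -0.97, "y": 8.2, "z": 4.9, "turn": 0}, {"x": -0.97, "y": 8.2, "z": 4.9, "turn": 0}], gripper=-0.2)

```text
time: 31.55
tool_pos: [0.4479, -0.0753, 0.1151]
tcp_rot: [-3.133, -0.172, 0.017]
wrist_force: [-0.6, 1.1, -0.4]
finger_gap: 0.596
gripper_force: 0.0
```

```bash
python3 - <<'E'
from h import *
for i in range(4): get_image('side')
st();print(to(HG-.12*bx-.008*by+(.049-.065)*bz))
E
```

```text
t 31.75 tcp [ 0.4541 -0.0758  0.122 ] x [0.994 0.112 0.003] z [ 0.003 -0.001 -1.   ] gap 52.4 f [-0.2  0.4  1.2] q [-0.32  0.32  1.95  0.    0.87  1.14]
[-0.05  0.    1.82]
```

>>> move_arm(moves=[{"x": 0, "y": 0, "z": 0.5, "turn": 0}, {"x": -0.02, "y": 0, "z": 1, "turn": 0}, {"x": -0.02, "y": 0, "z": 1.4, "turn": 0}, {"x": -0.02, "y": 0, "z": 1.8, "turn": 0}, {"x": -0.02, "y": 0, "z": 1.8, "turn": 0}, {"x": -0.02, "y": 0, "z": 1.8, "turn": 0}], gripper=-0.2)

```text
time: 32.35
tool_pos: [0.4531, -0.0757, 0.0496]
tcp_rot: [3.136, 0.177, 0.004]
wrist_force: [1.6, 0.0, -0.2]
finger_gap: 0.6
gripper_force: 0.0
```

>>> move_arm(moves=[{"x": 0, "y": 0, "z": 0, "turn": 0}, {"x": 0, "y": 0, "z": 0, "turn": 0}, {"x": 0, "y": 0, "z": 0, "turn": 0}, {"x": 0, "y": 0, "z": 0, "turn": 0}, {"x": 0, "y": 0, "z": 0, "turn": 0}], gripper=1)

```text
time: 32.85
tool_pos: [0.4525, -0.0756, 0.049]
tcp_rot: [3.136, 0.176, 0.003]
wrist_force: [-0.2, 1.1, 9.0]
finger_gap: 0.457
gripper_force: 30.0
```

```bash
python3 - <<'E'
from h import *
st()
E
```

```text
t 32.85 tcp [ 0.4525 -0.0756  0.049 ] x [0.994 0.112 0.002] z [ 0.002 -0.    -1.   ] gap 40.2 f [-0.2  1.1  9. ] q [-0.32  0.45  2.01  0.    0.68  1.14]
```

Gripped at 40 mm. Now I'll swing the guard up to about 100°.

>>> move_arm(moves=[{"x": 0.06, "y": 0, "z": -0.24, "turn": 0}, {"x": 0.16, "y": 0, "z": -0.47, "turn": 0}, {"x": 0.3, "y": 0, "z": -0.67, "turn": 0}, {"x": 0.47, "y": 0, "z": -0.85, "turn": 0}, {"x": 0.67, "y": 0, "z": -0.99, "turn": 0}, {"x": 0.9, "y": 0, "z": -1.1, "turn": 0}, {"x": 1.13, "y": 0, "z": -1.17, "turn": 0}, {"x": 1.38, "y": 0, "z": -1.19, "turn": 0}, {"x": 1.63, "y": 0, "z": -1.18, "turn": 0}, {"x": 1.87, "y": 0, "z": -1.12, "turn": 0}], gripper=1)

```text
time: 33.85
tool_pos: [0.5248, -0.0673, 0.0937]
tcp_rot: [3.137, 0.176, -0.005]
wrist_force: [-5.2, -3.7, 7.8]
finger_gap: 0.455
gripper_force: 30.0
```

>>> move_arm(moves=[{"x": 0, "y": 0, "z": 0, "turn": 0}, {"x": 0, "y": 0, "z": 0, "turn": 0}, {"x": 0, "y": 0, "z": 0, "turn": 0}], gripper=1)

```text
time: 34.15
tool_pos: [0.526, -0.0672, 0.0934]
tcp_rot: [3.137, 0.176, 0.001]
wrist_force: [-2.1, -1.7, 5.9]
finger_gap: 0.451
gripper_force: 30.0
```

>>> move_arm(moves=[{"x": 0, "y": 0, "z": 0, "turn": 0}, {"x": 0, "y": 0, "z": 0, "turn": 0}, {"x": 0, "y": 0, "z": 0, "turn": 0}, {"x": 0, "y": 0, "z": 0, "turn": 0}, {"x": 0, "y": 0, "z": 0, "turn": 0}], gripper=-0.2)

```text
time: 34.65
tool_pos: [0.5259, -0.0671, 0.0926]
tcp_rot: [-3.136, -0.176, -0.0]
wrist_force: [1.3, -0.0, -0.4]
finger_gap: 0.602
gripper_force: 0.0
```

>>> move_arm(moves=[{"x": 0, "y": 0, "z": -1, "turn": 0}, {"x": 0, "y": 0, "z": -2, "turn": 0}, {"x": 0, "y": 0, "z": -2, "turn": 0}, {"x": -1, "y": 0, "z": -2, "turn": 0}, {"x": -1.1, "y": 0, "z": -2, "turn": 0}, {"x": -1.1, "y": 0, "z": -2, "turn": 0}, {"x": -1.1, "y": 0, "z": -2, "turn": 0}, {"x": -1.1, "y": 0, "z": -2, "turn": 0}], gripper=1)

```text
time: 35.45
tool_pos: [0.4833, -0.0722, 0.1726]
tcp_rot: [3.137, 0.176, 0.001]
wrist_force: [0.1, -0.7, -0.3]
finger_gap: 0.003
gripper_force: 0.0
```

```bash
cat >> h.py <<'E'
def gu(t,a,n,y):
    t=np.radians(t);h=HG-.064*bx-.008*by+(.034-.065)*bz
    return h+(-np.cos(t)*a+np.sin(t)*n)*bx+(np.sin(t)*a+np.cos(t)*n)*bz+y*by
def guard():
    im=get_image('side').astype(int)
    for t in(0,106):  # near side wall of guard, upper part
        q=px('side',[gu(t,a,n,.02) for a,n in((.035,.02),(.05,.02),(.06,.02),(.06,.012))])
        print(t,[(tuple(im[round(v),round(u)].tolist())) for u,v in q],q.round().astype(int).tolist())
E
python3 - <<'E'
from h import *
st();guard();print(to(HG-.1*bx-.008*by+(.057-.065)*bz))
E
```

```text
t 35.45 tcp [ 0.4833 -0.0722  0.1726] x [0.994 0.112 0.001] z [ 0.001 -0.    -1.   ] gap 0.3 f [ 0.1 -0.7 -0.3] q [-0.29  0.28  1.83  0.    1.02  1.17]
0 [(41, 42, 43), (91, 97, 102), (89, 90, 96), (33, 34, 35)] [[325, 215], [331, 215], [335, 215], [335, 218]]
106 [(145, 146, 146), (142, 146, 145), (144, 146, 146), (132, 136, 136)] [[301, 212], [300, 207], [299, 204], [302, 203]]
[-0.28  0.01  2.89]
```

The guard stays open. Now pressing the button.

>>> move_arm(moves=[{"x": -0.28, "y": 0, "z": 1, "turn": 0}, {"x": -0.28, "y": 0, "z": 2, "turn": 0}, {"x": -0.28, "y": 0, "z": 2.4, "turn": 0}, {"x": -0.28, "y": 0, "z": 2.6, "turn": 0}, {"x": -0.28, "y": 0, "z": 2.75, "turn": 0}, {"x": -0.28, "y": 0, "z": 2.85, "turn": 0}, {"x": -0.28, "y": 0, "z": 2.9, "turn": 0}, {"x": -0.28, "y": 0, "z": 2.9, "turn": 0}, {"x": -0.28, "y": 0, "z": 2.9, "turn": 0}], gripper=1)

```text
time: 36.4
tool_pos: [0.4711, -0.0732, 0.0597]
tcp_rot: [3.136, 0.176, 0.001]
wrist_force: [-10.1, 2.9, 35.5]
finger_gap: 0.002
gripper_force: 17.4
```

>>> move_arm(moves=[{"x": 0, "y": 0, "z": -0.5, "turn": 0}, {"x": 0, "y": 0, "z": -1.5, "turn": 0}, {"x": 0, "y": 0, "z": -2.5, "turn": 0}, {"x": 0.5, "y": 0, "z": -2.9, "turn": 0}, {"x": 1.3, "y": 0, "z": -2.9, "turn": 0}, {"x": 1.3, "y": 0, "z": -2.9, "turn": 0}, {"x": 1.3, "y": 0, "z": -2.9, "turn": 0}, {"x": 1.3, "y": 0, "z": -2.9, "turn": 0}], gripper=-0.2)

```text
time: 37.2
tool_pos: [0.5217, -0.0674, 0.1726]
tcp_rot: [-3.136, -0.176, 0.002]
wrist_force: [-0.2, 0.6, -0.2]
finger_gap: 0.597
gripper_force: 0.0
```

```bash
python3 - <<'E'
from h import *
st();guard();print(to(gu(106,.056,.009,0)+.003*bz))
p=[gu(t,.056,.009,0) for t in range(106,-5,-10)]
print([(((q-p[0])@bx/.04).round(2),(-(q-p[0])[2]/.04).round(2)) for q in p])
E
```

```text
t 37.2 tcp [ 0.5217 -0.0674  0.1726] x [ 0.994  0.112 -0.001] z [-0.001  0.    -1.   ] gap 52.5 f [-0.2  0.6 -0.2] q [-0.26  0.33  1.75 -0.    1.05  1.2 ]
0 [(41, 40, 42), (91, 98, 103), (54, 55, 57), (25, 25, 26)] [[325, 215], [331, 215], [335, 215], [335, 218]]
106 [(144, 145, 145), (142, 145, 145), (145, 146, 146), (132, 136, 136)] [[301, 212], [300, 207], [299, 204], [302, 203]]
[0.26 0.02 2.1 ]
[(np.float64(0.0), np.float64(-0.0)), (np.float64(-0.23), np.float64(-0.09)), (np.float64(-0.48), np.float64(-0.13)), (np.float64(-0.72), np.float64(-0.13)), (np.float64(-0.97), np.float64(-0.09)), (np.float64(-1.2), np.float64(-0.0)), (np.float64(-1.41), np.float64(0.12)), (np.float64(-1.6), np.float64(0.28)), (np.float64(-1.76), np.float64(0.47)), (np.float64(-1.89), np.float64(0.68)), (np.float64(-1.97), np.float64(0.91)), (np.float64(-2.01), np.float64(1.16))]
```

>>> move_arm(moves=[{"x": 0.1, "y": 0, "z": 0.8, "turn": 0}, {"x": 0.26, "y": 0, "z": 1.5, "turn": 0}, {"x": 0.26, "y": 0, "z": 2.1, "turn": 0}, {"x": 0.26, "y": 0, "z": 2.1, "turn": 0}, {"x": 0.26, "y": 0, "z": 2.1, "turn": 0}], gripper=-0.2)

```text
time: 37.75
tool_pos: [0.5321, -0.0663, 0.0885]
tcp_rot: [-3.136, -0.175, 0.003]
wrist_force: [-0.4, 0.7, 0.0]
finger_gap: 0.601
gripper_force: 0.0
```

>>> move_arm(moves=[{"x": 0, "y": 0, "z": 0, "turn": 0}, {"x": 0, "y": 0, "z": 0, "turn": 0}, {"x": 0, "y": 0, "z": 0, "turn": 0}, {"x": 0, "y": 0, "z": 0, "turn": 0}, {"x": 0, "y": 0, "z": 0, "turn": 0}], gripper=1)

```text
time: 38.25
tool_pos: [0.5338, -0.0664, 0.09]
tcp_rot: [3.136, 0.176, 0.003]
wrist_force: [-0.7, 1.7, 7.4]
finger_gap: 0.454
gripper_force: 30.0
```

>>> move_arm(moves=[{"x": -0.23, "y": 0, "z": -0.09, "turn": 0}, {"x": -0.48, "y": 0, "z": -0.13, "turn": 0}, {"x": -0.72, "y": 0, "z": -0.13, "turn": 0}, {"x": -0.97, "y": 0, "z": -0.09, "turn": 0}, {"x": -1.2, "y": 0, "z": 0, "turn": 0}, {"x": -1.41, "y": 0, "z": 0.12, "turn": 0}, {"x": -1.6, "y": 0, "z": 0.28, "turn": 0}, {"x": -1.76, "y": 0, "z": 0.47, "turn": 0}, {"x": -1.89, "y": 0, "z": 0.68, "turn": 0}, {"x": -1.97, "y": 0, "z": 0.91, "turn": 0}], gripper=1)

```text
time: 39.25
tool_pos: [0.4526, -0.0755, 0.0531]
tcp_rot: [3.136, 0.177, -0.003]
wrist_force: [-9.1, -3.3, 12.7]
finger_gap: 0.452
gripper_force: 30.0
```

```bash
python3 - <<'E'
from h import *
st();guard()
E
```

```text
t 39.25 tcp [ 0.4526 -0.0755  0.0531] x [ 0.994  0.113 -0.002] z [-0.002 -0.001 -1.   ] gap 39.8 f [-9.1 -3.3 12.7] q [-0.31  0.45  2.   -0.    0.69  1.14]
0 [(131, 133, 132), (70, 45, 41), (69, 45, 41), (67, 42, 39)] [[325, 215], [331, 215], [335, 215], [335, 218]]
106 [(91, 96, 99), (87, 94, 96), (90, 95, 99), (89, 93, 96)] [[301, 212], [300, 207], [299, 204], [302, 203]]
```

>>> move_arm(moves=[{"x": -0.03, "y": 0, "z": 0.08, "turn": 0}, {"x": -0.03, "y": 0, "z": 0.08, "turn": 0}], gripper=1)

```text
time: 39.5
tool_pos: [0.4511, -0.0757, 0.0494]
tcp_rot: [3.136, 0.177, -0.005]
wrist_force: [-7.4, -3.7, 8.2]
finger_gap: 0.45
gripper_force: 30.0
```

>>> move_arm(moves=[{"x": 0, "y": 0, "z": 0, "turn": 0}, {"x": 0, "y": 0, "z": 0, "turn": 0}, {"x": 0, "y": 0, "z": 0, "turn": 0}, {"x": 0, "y": 0, "z": 0, "turn": 0}, {"x": 0, "y": 0, "z": 0, "turn": 0}], gripper=-0.2)

```text
time: 40.0
tool_pos: [0.4537, -0.0753, 0.0491]
tcp_rot: [-3.137, -0.176, -0.0]
wrist_force: [-0.5, 0.9, 0.8]
finger_gap: 0.601
gripper_force: 0.0
```

>>> move_arm(moves=[{"x": 0, "y": 0, "z": -0.5, "turn": 0}, {"x": 0, "y": 0, "z": -1.5, "turn": 0}, {"x": 0, "y": 0, "z": -2.5, "turn": 0}, {"x": 0, "y": 0, "z": -4, "turn": 0}, {"x": 0, "y": 0, "z": -4, "turn": 0}, {"x": 0, "y": 0, "z": -4, "turn": 0}], gripper=-0.2)

```text
time: 40.6
tool_pos: [0.455, -0.0757, 0.2109]
tcp_rot: [3.135, 0.176, 0.007]
wrist_force: [0.6, 0.6, 0.1]
finger_gap: 0.599
gripper_force: 0.0
```

```bash
python3 - <<'E'
from h import *
st();guard();lidang2(1);print(to([.5385,.2326,.2]))
# blocks still in pockets: difference to earlier view (after loading)
a=cv2.imread('pics/h1.png')[:,:,::-1].astype(int)
b=cv2.resize(get_image('side')[175:325,200:360],None,fx=5,fy=4).astype(int)
d=abs(a-b).sum(2)[340:440,100:510];print('pocket diff',d.mean().round(1),(d>120).mean().round(3))
E
```

```text
t 40.6 tcp [ 0.455  -0.0757  0.2109] x [0.994 0.112 0.004] z [ 0.005 -0.001 -1.   ] gap 52.7 f [0.6 0.6 0.1] q [-0.31  0.19  1.84  0.    1.1   1.14]
0 [(135, 138, 138), (136, 139, 138), (137, 141, 140), (136, 138, 140)] [[325, 215], [331, 215], [335, 215], [335, 218]]
106 [(90, 95, 98), (85, 92, 93), (88, 93, 98), (90, 94, 97)] [[301, 212], [300, 207], [299, 204], [302, 203]]
free 38 [104.35   1.34] rms 0.22
fix 38 [102.39] rms 0.48
[ 2.99 -7.4   0.2 ]
pocket diff 2.4 0.0
```

>>> move_arm(moves=[{"x": 2.99, "y": -7.4, "z": 0.2, "turn": -17}, {"x": 2.99, "y": -7.4, "z": 0.2, "turn": -17}, {"x": 2.99, "y": -7.4, "z": 0.2, "turn": -17}, {"x": 2.99, "y": -7.4, "z": 0.2, "turn": -17}, {"x": 2.99, "y": -7.4, "z": 0.2, "turn": -17}, {"x": 2.99, "y": -7.4, "z": 0.2, "turn": -17}, {"x": 2.99, "y": -7.4, "z": 0.2, "turn": -17}, {"x": 2.99, "y": -7.4, "z": 0.2, "turn": -17}, {"x": 2.99, "y": -7.4, "z": 0.2, "turn": -17}, {"x": 2.99, "y": -7.4, "z": 0.2, "turn": -17}], gripper=0.05)

```text
time: 41.75
tool_pos: [0.5378, 0.2322, 0.198]
tcp_rot: [-2.184, -2.254, 0.007]
wrist_force: [-0.1, 1.1, 0.3]
finger_gap: 0.473
gripper_force: 0.0
```

>>> move_arm(moves=[{"x": 0, "y": 0, "z": 1, "turn": 0}, {"x": 0, "y": 0, "z": 2, "turn": 0}, {"x": 0, "y": 0, "z": 2, "turn": 0}, {"x": 0, "y": 0, "z": 2, "turn": 0}, {"x": 0, "y": 0, "z": 2, "turn": 0}], gripper=0.05)

```text
time: 42.25
tool_pos: [0.5401, 0.2324, 0.1219]
tcp_rot: [2.194, 2.248, 0.002]
wrist_force: [0.9, -0.9, 1.1]
finger_gap: 0.473
gripper_force: 0.0
```

```bash
python3 - <<'E'
from h import *
st();print(to([.5385,.2326,.059]))
E
```

```text
t 42.25 tcp [0.5401 0.2324 0.1219] x [-0.025  1.     0.   ] z [ 0.001  0.    -1.   ] gap 41.6 f [ 0.9 -0.9  1.1] q [0.29 0.47 1.67 0.   1.   0.26]
[ 0.01 -0.04  1.57]
```

>>> move_arm(moves=[{"x": 0.01, "y": -0.04, "z": 0.6, "turn": 0}, {"x": 0.01, "y": -0.04, "z": 1.1, "turn": 0}, {"x": 0.01, "y": -0.04, "z": 1.4, "turn": 0}, {"x": 0.01, "y": -0.04, "z": 1.56, "turn": 0}, {"x": 0.01, "y": -0.04, "z": 1.56, "turn": 0}, {"x": 0.01, "y": -0.04, "z": 1.56, "turn": 0}], gripper=0.05)

```text
time: 42.85
tool_pos: [0.5385, 0.2327, 0.0596]
tcp_rot: [2.194, 2.248, 0.002]
wrist_force: [0.0, 0.1, -1.6]
finger_gap: 0.473
gripper_force: 0.0
```

>>> move_arm(moves=[{"x": 0, "y": 0, "z": 0, "turn": 0}, {"x": 0, "y": 0, "z": 0, "turn": 0}, {"x": 0, "y": 0, "z": 0, "turn": 0}, {"x": 0, "y": 0, "z": 0, "turn": 0}, {"x": 0, "y": 0, "z": 0, "turn": 0}, {"x": 0, "y": 0, "z": 0, "turn": 0}], gripper=1)

```text
time: 43.45
tool_pos: [0.5382, 0.2327, 0.0593]
tcp_rot: [2.194, 2.248, 0.002]
wrist_force: [-0.5, -0.1, 5.9]
finger_gap: 0.277
gripper_force: 30.0
```

>>> move_arm(moves=[{"x": 0, "y": 0, "z": -0.5, "turn": 0}, {"x": 0, "y": 0, "z": -1.5, "turn": 0}, {"x": 0, "y": 0, "z": -2.5, "turn": 0}, {"x": 0, "y": 0, "z": -3.2, "turn": 0}, {"x": 1, "y": 0.1, "z": -3.2, "turn": 0}, {"x": 2, "y": 0.1, "z": -3.2, "turn": 0}, {"x": 3, "y": 0.13, "z": -3.2, "turn": 0}, {"x": 3.75, "y": 0.13, "z": -3.2, "turn": 0}, {"x": 3.75, "y": 0.13, "z": -3.2, "turn": 0}, {"x": 3.75, "y": 0.13, "z": -3.2, "turn": 0}], gripper=1)

```text
time: 44.45
tool_pos: [0.5386, 0.3827, 0.186]
tcp_rot: [-2.192, -2.25, 0.002]
wrist_force: [0.5, -0.7, -0.8]
finger_gap: 0.283
gripper_force: 30.0
```

>>> move_arm(moves=[{"x": 0, "y": 0, "z": 1, "turn": 0}, {"x": 0, "y": 0, "z": 2, "turn": 0}, {"x": 0, "y": 0, "z": 2.8, "turn": 0}, {"x": 0, "y": 0, "z": 3.1, "turn": 0}, {"x": 0, "y": 0, "z": 3.1, "turn": 0}, {"x": 0, "y": 0, "z": 3.1, "turn": 0}], gripper=1)

```text
time: 45.05
tool_pos: [0.5402, 0.3824, 0.0639]
tcp_rot: [2.194, 2.248, 0.002]
wrist_force: [0.5, 0.2, 0.4]
finger_gap: 0.28
gripper_force: 30.0
```

```bash
python3 - <<'E'
from h import *
st()
E
```

```text
t 45.05 tcp [0.5402 0.3824 0.0639] x [-0.024  1.     0.001] z [ 0.001  0.001 -1.   ] gap 24.6 f [0.5 0.2 0.4] q [ 0.51  0.63  1.53 -0.    0.97  0.49]
```

>>> move_arm(moves=[{"x": 0, "y": 0, "z": 0.1, "turn": 0}, {"x": 0, "y": 0, "z": 0.1, "turn": 0}, {"x": 0, "y": 0, "z": 0.1, "turn": 0}, {"x": 0, "y": 0, "z": 0.1, "turn": 0}], gripper=0.2)

```text
time: 45.45
tool_pos: [0.5395, 0.3829, 0.0594]
tcp_rot: [2.194, 2.249, 0.002]
wrist_force: [-0.3, -0.8, -1.0]
finger_gap: 0.401
gripper_force: 0.0
```

>>> move_arm(moves=[{"x": 0, "y": 0, "z": -1, "turn": 0}, {"x": 0, "y": 0, "z": -2, "turn": 0}, {"x": 0, "y": 0, "z": -3, "turn": 0}, {"x": -1, "y": 0.4, "z": -3, "turn": 0}, {"x": -2, "y": 0.8, "z": -3, "turn": 0}, {"x": -3, "y": 1.2, "z": -3, "turn": 0}, {"x": -3.75, "y": 1.32, "z": -3, "turn": 0}, {"x": -3.75, "y": 1.32, "z": -2, "turn": 0}, {"x": -3.75, "y": 1.32, "z": -1.5, "turn": 0}, {"x": -3.75, "y": 1.32, "z": -1.5, "turn": 0}], gripper=0.05)

```text
time: 46.45
tool_pos: [0.5934, 0.2329, 0.1159]
tcp_rot: [-2.193, -2.246, 0.008]
wrist_force: [0.5, 0.3, -0.4]
finger_gap: 0.471
gripper_force: 0.0
```

```bash
python3 - <<'E'
from h import *
for i in range(3): get_image('top')
st();print(to([.5965,.234,.0595]))
E
```

```text
t 46.6 tcp [0.5964 0.2344 0.1198] x [-0.025  1.     0.   ] z [ 0.001  0.001 -1.   ] gap 41.7 f [-0.1  0.4  0.4] q [0.27 0.54 1.55 0.   1.05 0.24]
[-0.01 -0.    1.51]
```

Repeating the same steps for pocket 1.

>>> move_arm(moves=[{"x": -0.01, "y": 0, "z": 0.6, "turn": 0}, {"x": -0.01, "y": 0, "z": 1.1, "turn": 0}, {"x": -0.01, "y": 0, "z": 1.4, "turn": 0}, {"x": -0.01, "y": 0, "z": 1.5, "turn": 0}, {"x": -0.01, "y": 0, "z": 1.5, "turn": 0}, {"x": -0.01, "y": 0, "z": 1.5, "turn": 0}], gripper=0.05)

```text
time: 47.2
tool_pos: [0.5965, 0.2339, 0.0597]
tcp_rot: [2.193, 2.248, 0.002]
wrist_force: [-0.0, 0.4, 0.1]
finger_gap: 0.476
gripper_force: 0.0
```

>>> move_arm(moves=[{"x": 0, "y": 0, "z": 0, "turn": 0}, {"x": 0, "y": 0, "z": 0, "turn": 0}, {"x": 0, "y": 0, "z": 0, "turn": 0}, {"x": 0, "y": 0, "z": 0, "turn": 0}, {"x": 0, "y": 0, "z": 0, "turn": 0}, {"x": 0, "y": 0, "z": 0, "turn": 0}], gripper=1)

```text
time: 47.8
tool_pos: [0.596, 0.2337, 0.0593]
tcp_rot: [2.194, 2.248, 0.001]
wrist_force: [-0.4, -0.6, 5.0]
finger_gap: 0.287
gripper_force: 30.0
```

>>> move_arm(moves=[{"x": 0, "y": 0, "z": -0.5, "turn": 0}, {"x": 0, "y": 0, "z": -1.5, "turn": 0}, {"x": 0, "y": 0, "z": -2.5, "turn": 0}, {"x": 0, "y": 0, "z": -3.2, "turn": 0}, {"x": 1, "y": -0.1, "z": -3.2, "turn": 0}, {"x": 2, "y": -0.1, "z": -3.2, "turn": 0}, {"x": 3, "y": -0.12, "z": -3.2, "turn": 0}, {"x": 3.73, "y": -0.12, "z": -3.2, "turn": 0}, {"x": 3.73, "y": -0.12, "z": -3.2, "turn": 0}, {"x": 3.73, "y": -0.12, "z": -3.2, "turn": 0}], gripper=1)

```text
time: 48.8
tool_pos: [0.5867, 0.3828, 0.186]
tcp_rot: [2.192, 2.25, -0.002]
wrist_force: [-0.1, -0.4, -0.5]
finger_gap: 0.28
gripper_force: 30.0
```

>>> move_arm(moves=[{"x": 0, "y": 0, "z": 1, "turn": 0}, {"x": 0, "y": 0, "z": 2, "turn": 0}, {"x": 0, "y": 0, "z": 2.7, "turn": 0}, {"x": 0, "y": 0, "z": 3, "turn": 0}, {"x": 0, "y": 0, "z": 3, "turn": 0}, {"x": 0, "y": 0, "z": 3, "turn": 0}], gripper=1)

```text
time: 49.4
tool_pos: [0.5882, 0.3823, 0.0679]
tcp_rot: [2.194, 2.247, 0.002]
wrist_force: [-0.5, 0.8, -0.2]
finger_gap: 0.279
gripper_force: 30.0
```

```bash
python3 - <<'E'
from h import *
st()
E
```

```text
t 49.4 tcp [0.5882 0.3823 0.0679] x [-0.024  1.     0.001] z [ 0.001  0.001 -1.   ] gap 24.5 f [-0.5  0.8 -0.2] q [0.48 0.67 1.43 0.   1.04 0.45]
```

>>> move_arm(moves=[{"x": 0, "y": 0, "z": 0.1, "turn": 0}, {"x": 0, "y": 0, "z": 0.1, "turn": 0}, {"x": 0, "y": 0, "z": 0.1, "turn": 0}, {"x": 0, "y": 0, "z": 0.1, "turn": 0}], gripper=0.2)

```text
time: 49.8
tool_pos: [0.5875, 0.3828, 0.0634]
tcp_rot: [2.194, 2.249, 0.002]
wrist_force: [-0.6, -0.3, 0.2]
finger_gap: 0.401
gripper_force: 0.0
```

>>> move_arm(moves=[{"x": 0, "y": 0, "z": -1, "turn": 0}, {"x": 0, "y": 0, "z": -2, "turn": 0}, {"x": 0, "y": 0, "z": -3, "turn": 0}, {"x": -1, "y": 0.4, "z": -3, "turn": 0}, {"x": -2, "y": 0.8, "z": -3, "turn": 0}, {"x": -3, "y": 1.2, "z": -3, "turn": 0}, {"x": -3.72, "y": 1.57, "z": -3, "turn": 0}, {"x": -3.72, "y": 1.57, "z": -2, "turn": 0}, {"x": -3.72, "y": 1.57, "z": -1.5, "turn": 0}, {"x": -3.72, "y": 1.57, "z": -1.5, "turn": 0}], gripper=0.05)

```text
time: 50.8
tool_pos: [0.6513, 0.2343, 0.1195]
tcp_rot: [-2.192, -2.245, 0.008]
wrist_force: [0.0, -0.2, -0.9]
finger_gap: 0.478
gripper_force: 0.0
```

```bash
python3 - <<'E'
from h import *
for i in range(3): get_image('top')
st();print(to([.6545,.2355,.0595]))
E
```

```text
t 50.95 tcp [0.6544 0.2359 0.1239] x [-0.025  1.     0.001] z [ 0.002  0.001 -1.   ] gap 41.8 f [0.5 0.3 0.8] q [0.25 0.6  1.41 0.   1.13 0.22]
[-0.01 -0.    1.61]
```

>>> move_arm(moves=[{"x": -0.01, "y": 0, "z": 0.6, "turn": 0}, {"x": -0.01, "y": 0, "z": 1.1, "turn": 0}, {"x": -0.01, "y": 0, "z": 1.4, "turn": 0}, {"x": -0.01, "y": 0, "z": 1.6, "turn": 0}, {"x": -0.01, "y": 0, "z": 1.6, "turn": 0}, {"x": -0.01, "y": 0, "z": 1.6, "turn": 0}], gripper=0.05)

```text
time: 51.55
tool_pos: [0.6543, 0.2353, 0.0596]
tcp_rot: [2.193, 2.248, 0.002]
wrist_force: [0.1, 0.2, -0.9]
finger_gap: 0.476
gripper_force: 0.0
```

>>> move_arm(moves=[{"x": 0, "y": 0, "z": 0, "turn": 0}, {"x": 0, "y": 0, "z": 0, "turn": 0}, {"x": 0, "y": 0, "z": 0, "turn": 0}, {"x": 0, "y": 0, "z": 0, "turn": 0}, {"x": 0, "y": 0, "z": 0, "turn": 0}, {"x": 0, "y": 0, "z": 0, "turn": 0}], gripper=1)

```text
time: 52.15
tool_pos: [0.6542, 0.2351, 0.0594]
tcp_rot: [2.194, 2.248, 0.002]
wrist_force: [-0.3, -0.5, 5.7]
finger_gap: 0.281
gripper_force: 30.0
```

>>> move_arm(moves=[{"x": 0, "y": 0, "z": -0.5, "turn": 0}, {"x": 0, "y": 0, "z": -1.5, "turn": 0}, {"x": 0, "y": 0, "z": -2.5, "turn": 0}, {"x": 0, "y": 0, "z": -3.2, "turn": 0}, {"x": 1, "y": -0.1, "z": -3.2, "turn": 0}, {"x": 2, "y": -0.2, "z": -3.2, "turn": 0}, {"x": 3, "y": -0.37, "z": -3.2, "turn": 0}, {"x": 3.7, "y": -0.37, "z": -3.2, "turn": 0}, {"x": 3.7, "y": -0.37, "z": -3.2, "turn": 0}, {"x": 3.7, "y": -0.37, "z": -3.2, "turn": 0}], gripper=1)

```text
time: 53.15
tool_pos: [0.6346, 0.3828, 0.1859]
tcp_rot: [-2.192, -2.25, 0.002]
wrist_force: [-0.5, -0.1, -1.0]
finger_gap: 0.285
gripper_force: 30.0
```

>>> move_arm(moves=[{"x": 0, "y": 0, "z": 1, "turn": 0}, {"x": 0, "y": 0, "z": 2, "turn": 0}, {"x": 0, "y": 0, "z": 2.7, "turn": 0}, {"x": 0, "y": 0, "z": 3, "turn": 0}, {"x": 0, "y": 0, "z": 3, "turn": 0}, {"x": 0, "y": 0, "z": 3, "turn": 0}], gripper=1)

```text
time: 53.75
tool_pos: [0.6363, 0.3823, 0.0679]
tcp_rot: [2.194, 2.247, 0.002]
wrist_force: [0.8, -0.1, 0.2]
finger_gap: 0.284
gripper_force: 30.0
```

```bash
python3 - <<'E'
from h import *
st()
E
```

```text
t 53.75 tcp [0.6363 0.3823 0.0679] x [-0.024  1.     0.001] z [ 0.001  0.001 -1.   ] gap 25.0 f [ 0.8 -0.1  0.2] q [ 0.45  0.72  1.32 -0.    1.1   0.42]
```

Release, retreat upward and back, then check numerically.

>>> move_arm(moves=[{"x": 0, "y": 0, "z": 0.1, "turn": 0}, {"x": 0, "y": 0, "z": 0.1, "turn": 0}, {"x": 0, "y": 0, "z": 0.1, "turn": 0}, {"x": 0, "y": 0, "z": 0.1, "turn": 0}], gripper=0.2)

```text
time: 54.15
tool_pos: [0.6356, 0.3828, 0.0635]
tcp_rot: [2.194, 2.249, 0.002]
wrist_force: [0.0, 0.3, -0.6]
finger_gap: 0.4
gripper_force: 0.0
```

>>> move_arm(moves=[{"x": 0, "y": 0, "z": -1, "turn": 0}, {"x": 0, "y": 0, "z": -2, "turn": 0}, {"x": 0, "y": 0, "z": -3, "turn": 0}, {"x": 0, "y": -1, "z": -4, "turn": 0}, {"x": 0, "y": -2, "z": -5, "turn": 0}, {"x": 0, "y": -3, "z": -5, "turn": 0}, {"x": 0, "y": -4, "z": -5, "turn": 0}, {"x": 0, "y": -5, "z": -5, "turn": 0}, {"x": 0, "y": -5, "z": -5, "turn": 0}, {"x": 0, "y": -5, "z": -5, "turn": 0}], gripper=0.2)

```text
time: 55.15
tool_pos: [0.435, 0.3779, 0.2635]
tcp_rot: [2.192, 2.25, 0.002]
wrist_force: [-0.2, 0.4, 0.6]
finger_gap: 0.401
gripper_force: 0.0
```

```bash
python3 - <<'E'
from h import *
for i in range(5): get_image('top')
st();guard();lidang2(2)
t=get_image('top').astype(int);o=cv2.imread('pics/top0.png')[:,:,::-1].astype(int)
d=abs(t-o).sum(2)>90
# bright plate pockets clear? and where changes occurred in bin / plate / casting regions
for nm,P in (('pockets',[[x,.234,.04] for x in(.5385,.5965,.6545)]),):
    q=px('top',P).round().astype(int);print(nm,[t[v-2:v+3,u-4:u+5].mean().round() for u,v in q])
for nm,(x0,y0,x1,y1) in dict(bin=(142,175,180,240),plate=(192,176,230,232),casting=(250,148,292,178)).items():
    ys,xs=np.nonzero(d[y0:y1,x0:x1]);print(nm,len(ys),(x0+xs.min(),x0+xs.max(),y0+ys.min(),y0+ys.max()) if len(ys) else '')
for x in(.54,.588,.636):
    u,v=px('top',[[x,.383,.03]])[0].round().astype(int);print((u,v),d[v-5:v+6,u-10:u+11].mean().round(2))
E
```

```text
t 55.4 tcp [0.4367 0.3777 0.2625] x [-0.024  1.     0.   ] z [ 0.  0. -1.] gap 35.2 f [ 0.7 -0.   0.9] q [ 0.59  0.31  1.54 -0.    1.29  0.57]
0 [(81, 49, 46), (139, 141, 141), (140, 145, 144), (138, 141, 142)] [[325, 215], [331, 215], [335, 215], [335, 218]]
106 [(77, 81, 83), (87, 94, 96), (76, 80, 83), (93, 98, 101)] [[301, 212], [300, 207], [299, 204], [302, 203]]
free 38 [104.81   1.54] rms 0.21
fix 38 [102.59] rms 0.5
pockets [np.float64(249.0), np.float64(249.0), np.float64(248.0)]
bin 244 (np.int64(142), np.int64(176), np.int64(188), np.int64(239))
plate 0 
casting 0 
(np.int64(165), np.int64(222)) 0.39
(np.int64(165), np.int64(207)) 0.08
(np.int64(165), np.int64(192)) 0.35
```

```bash
python3 - <<'E'
from h import *
t=get_image('top').astype(int);o=cv2.imread('pics/top0.png')[:,:,::-1].astype(int)
m=(abs(t-o).sum(2)>90).astype(np.uint8)
n,_,s,c=cv2.connectedComponentsWithStats(m)
print([(s[i].tolist()) for i in range(1,n) if s[i,4]>12])
d=abs(t-o).sum(2)[200:216,152:178]
for r in d: print(' '.join(f'{x:3d}' for x in r))
E
```

```text
[[274, 177, 61, 92, 3734], [155, 188, 19, 9, 74], [173, 204, 3, 7, 17], [154, 219, 9, 6, 38], [165, 218, 11, 12, 65], [49, 225, 146, 195, 7093], [125, 237, 3, 8, 18], [238, 238, 19, 21, 141], [147, 243, 4, 10, 32], [392, 245, 14, 21, 129], [509, 244, 14, 14, 69], [506, 246, 3, 9, 13], [59, 248, 40, 38, 741], [209, 250, 12, 21, 129], [465, 309, 95, 109, 3938], [497, 316, 11, 7, 42], [238, 328, 203, 92, 6561], [148, 360, 11, 6, 48], [539, 361, 10, 5, 23], [544, 366, 10, 22, 81], [106, 374, 9, 10, 34], [261, 384, 35, 30, 352], [504, 389, 6, 6, 21], [255, 390, 5, 10, 35], [290, 391, 42, 29, 498], [489, 391, 11, 10, 57], [516, 390, 26, 28, 371], [237, 395, 27, 25, 208], [449, 397, 15, 23, 176], [555, 397, 5, 8, 21], [358, 401, 13, 14, 66], [402, 400, 11, 4, 23], [499, 403, 4, 8, 13], [286, 406, 25, 14, 53], [548, 409, 6, 7, 13]]
 12  13   4  10   9  12   6   3   7   2   6  10   7  11   5   2   4   2   7  10   2   6   3   6   6  11
 11   8  17  12   8  13   9   3  11   3  11  12  14   9  14  12  10   8   4   8  13   4   7   7   6  10
 14  14  14  13  13  12  11   8   5  10  18  17  11  15 
[... 699 characters left out ...]
  11   9  25  57  55  62  50  19  12  14  14  13  11  72 258 338 146  43  18
 11  12  18  11  18  11  35  48  68  72  93  90 103  86  48  30  47  41  11  13  20  96 149  74  77  56
  8  11  21  17  14   7  29  51  59  51  53  53  64  74  58  45  52  37  18   8  10  30  39  59  86  60
 11  12  10  12  13  18   7  10  10   5   3   6   6  11  10   6   8   6   9   1   6   5  10  77 131  83
 10  14   9  19  12  17  22  12  18   7  11   7   5   4   6  11   7  10  11  11  14  13  11  52  93  66
 10  12   8   5  11  12  20  14  14   4  11   7  11   4   9   6   7   5   7   7   5  16   8   3   6   5
 16   5   8  10  14  16  10   9   4   6   7   3   5  11  13  11  11   9  10   7  11   8   5  15  18  10
```

```bash
python3 - <<'E'
from h import *
t=get_image('side').astype(int);o=cv2.imread('pics/side0.png')[:,:,::-1].astype(int)
d=abs(t-o).sum(2)
m=(d>60).astype(np.uint8);m[:270]=0;m[:,:190]=0
n,_,s,c=cv2.connectedComponentsWithStats(m)
print([(s[i].tolist()) for i in range(1,n) if s[i,4]>8])
for x in(.54,.588,.636):
    for z in (.015,.04): print(x,z,px('side',[[x,.355,z],[x,.41,z]]).round().tolist())
for r in range(304,322,2): print(r,' '.join(f'{int(x):3d}' for x in d[r,205:300:3]))
E
```

```text
[[324, 270, 19, 6, 71], [471, 270, 25, 6, 87], [327, 285, 31, 16, 331], [532, 285, 28, 7, 109], [223, 312, 8, 9, 41], [428, 372, 4, 14, 26]]
0.54 0.015 [[279.0, 324.0], [275.0, 342.0]]
0.54 0.04 [[279.0, 314.0], [275.0, 332.0]]
0.588 0.015 [[255.0, 322.0], [250.0, 340.0]]
0.588 0.04 [[255.0, 312.0], [250.0, 330.0]]
0.636 0.015 [[231.0, 320.0], [225.0, 338.0]]
0.636 0.04 [[231.0, 310.0], [224.0, 328.0]]
304   4  10   4   6   4   7   4   5   8   4   6   3   4   4   4   9   7   1   2   6   3   9   9   3   3   9   5   5   2   5   4   7
306   6   0   4   3  11   5   7   6  11   9   2   4   7   7   9   6  12   3   8   8   3   5   8   8   7   5   3   6   3   6   4   8
308   7   4   3  11   3   5   5   3   7   5   8   6   2   3  10   8   3  13   6   5   7   7   4   1  11   8   5   8   2   5   4  11
310   3   4  10   6   7   7   6  20   2  12  12   9   2   7  12   4   4   4   7  10   5   5   8   3   3  10   8  10   6   4   3   3
312   5   4   6   4   8   9   9 479 178   9  10   5   4   2   9   9  36  82   8   4   5   3   7   4   2   6   5   3   3   3   5  10
314   2   4  11   7   1   2  36 487 283   3   8  10   2   5   4  18   6   4   2  10  10   5   5   7   5   5   6   6   6   7   3   7
316   4   4   4   3   5   3  65  20   4  11  14   4   1   2  15   6   8   2  62   5  10   6   4   5   3   4   3   3   3   6   7   9
318   2   7   4  14   6   1  73  87   3  10   4   3   1   9   5   7   6  14  17   4   5   6   9  10  10   4   4   2   3   4   7   3
320   5   7   3   5   5   9  59  62 187   5   3   4   4   5  15  11  10  77 230   4   9  11   6   7   9  11   3   6   5   2   6   3
```

```bash
python3 -c "
from rig import *
print(hand_in())"
```

```text
the job is handed in; nothing more can be done
None
```

The job is handed in, done in the order asked: three blocks loaded, the lid raised to about 105°, the button pressed under the open guard, the guard shut, and the blocks moved to the bin. The casting was not moved; the grip slipped off the lid handle once and I re-gripped it, and I checked the bin only by comparing image pixels, where the middle block is mostly hidden by the clips.

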